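# Nest the paint pans on the indexing stand, handles fanned

## Task

Put the paint pans away in one nest on the indexing stand, the largest first and each next smaller one inside it: for each pan, pull up the plunger, turn the tray until the pin snaps into the hole of the pan's handle colour, then set the pan upright in the middle of the tray or the nest with its handle straight over the black loading arrow, so that the handles end up fanned. When all the pans that are here (three or four) are in, index the tray on to the white hole and let the pin snap fully home, the fan still in order. Leave the yoghurt pot where it is.

Things in the scene. Friction and masses are not known exactly. Their poses are not given: they have to be found in the camera images.
- pan_red: white enamel paint pan with a red handle, largest and lowest of the set: 126 mm outside diameter (radius 63 mm), 38 mm high, walls and floor 4 mm, flat-bottomed and hollow, so that a smaller pan stands inside it on its floor; 0.13 to 0.36 kg. Origin at the centre of its underside, z up; the straight handle points along its -x axis. May be absent (None)
- pan_red_grip (a point): point on the red handle to grip, 105 mm from the pan's axis and 38 mm above its underside; the handle is a flat bar 18 mm wide (across), 10 mm thick, level with the rim, its outer end 150 mm from the pan's axis
- pan_yellow: white enamel paint pan with a yellow handle, second of the set: 106 mm outside diameter (radius 53 mm), 46 mm high, walls and floor 4 mm, flat-bottomed and hollow, so that a smaller pan stands inside it on its floor; 0.13 to 0.36 kg. Origin at the centre of its underside, z up; the straight handle points along its -x axis. May be absent (None)
- pan_yellow_grip (a point): point on the yellow handle to grip, 105 mm from the pan's axis and 46 mm above its underside; the handle is a flat bar 18 mm wide (across), 10 mm thick, level with the rim, its outer end 150 mm from the pan's axis
- pan_blue: white enamel paint pan with a blue handle, third of the set: 86 mm outside diameter (radius 43 mm), 54 mm high, walls and floor 4 mm, flat-bottomed and hollow, so that a smaller pan stands inside it on its floor; 0.13 to 0.36 kg. Origin at the centre of its underside, z up; the straight handle points along its -x axis. May be absent (None)
- pan_blue_grip (a point): point on the blue handle to grip, 105 mm from the pan's axis and 54 mm above its underside; the handle is a flat bar 18 mm wide (across), 10 mm thick, level with the rim, its outer end 150 mm from the pan's axis
- pan_green: white enamel paint pan with a green handle, smallest and tallest of the set: 66 mm outside diameter (radius 33 mm), 62 mm high, walls and floor 4 mm, flat-bottomed and hollow, so that a smaller pan stands inside it on its floor; 0.13 to 0.36 kg. Origin at the centre of its underside, z up; the straight handle points along its -x axis. May be absent (None)
- pan_green_grip (a point): point on the green handle to grip, 105 mm from the pan's axis and 62 mm above its underside; the handle is a flat bar 18 mm wide (across), 10 mm thick, level with the rim, its outer end 150 mm from the pan's axis
- tray_center (a point): centre of the round aluminium tray's inner floor, on its vertical turning axis, 40 mm above the table; the floor is 136 mm across inside a lip 7 mm high; point axes turn with the tray. The index plate under the tray is a fixed plywood disc 310 mm across, 20 mm thick
- turn_tray (a joint): angle of the tray on the index plate in rad, growing anticlockwise seen from above: pin over the red hole 0, yellow hole -0.698, blue hole -1.396, green hole -2.094, white hole -2.793; it turns stiffly (about 0.15 N m) and stays where it is left, limits -3.0 and 0.62. At the start it stands somewhat beyond the red hole, 0.2 to 0.5, the pin resting on the plate
- plunger (a joint): height of the spring plunger in m: 0 = pin fully home in a hole, about 0.010 = pin resting on the plate between holes, up to 0.016 when pulled up. The pin clears the plate above 0.010; its spring pushes it down with about 6 N (home) to 12 N (pulled). While the pin is in a hole the tray cannot turn; let go over a hole, within some 2 mm, it snaps in
- knob (a point): middle of the plunger's upright black knob (round, 27 mm diameter, 30 mm tall, its middle 72 mm above the table when home), carried on an arm of the tray 130 mm from the tray's axis. Gripped, pulled up and carried round the axis it turns the tray; nothing lies closer than 24 mm under its middle
- pin_tip (a point): lower end of the steel pin, 62 mm straight below the middle of the knob, 10 mm in diameter with a round end
- hole_red (a point): mouth of the index hole with a red ring painted round it, on top of the fixed plate, 20 mm above the table, 130 mm from the tray's axis; 13 mm wide, 10 mm deep used
- hole_yellow (a point): mouth of the index hole with a yellow ring painted round it, on top of the fixed plate, 20 mm above the table, 130 mm from the tray's axis; 13 mm wide, 10 mm deep used
- hole_blue (a point): mouth of the index hole with a blue ring painted round it, on top of the fixed plate, 20 mm above the table, 130 mm from the tray's axis; 13 mm wide, 10 mm deep used
- hole_green (a point): mouth of the index hole with a green ring painted round it, on top of the fixed plate, 20 mm above the table, 130 mm from the tray's axis; 13 mm wide, 10 mm deep used
- hole_white (a point): mouth of the index hole with a white ring painted round it, on top of the fixed plate, 20 mm above the table, 130 mm from the tray's axis; 13 mm wide, 10 mm deep used
- load_mark (a point): middle of the black loading arrow on the fixed plate, 20 mm above the table, 105 mm from the tray's axis; a handle over it points the same way as the arrow, outward from the axis
- ray_red (a point): point on the tray's frame, 105 mm from its axis in line with the red tick on its lip; it lies over the loading arrow when the pin is in the red hole, and the red handle belongs over it
- ray_yellow (a point): point on the tray's frame, 105 mm from its axis in line with the yellow tick on its lip; it lies over the loading arrow when the pin is in the yellow hole, and the yellow handle belongs over it
- ray_blue (a point): point on the tray's frame, 105 mm from its axis in line with the blue tick on its lip; it lies over the loading arrow when the pin is in the blue hole, and the blue handle belongs over it
- ray_green (a point): point on the tray's frame, 105 mm from its axis in line with the green tick on its lip; it lies over the loading arrow when the pin is in the green hole, and the green handle belongs over it
- yoghurt_pot: filled yoghurt pot, 72 mm wide, 71 mm tall, bystander near the robot; origin at the centre of its underside

How it is judged:
By the outcome, as a careful person would: the job done as asked, in the order asked, and still so for the second after the job is handed in, with the robot touching nothing.
Of pan_red, pan_yellow, pan_blue, pan_green only 3 to 4 are there at a start; the rules pass over those that are not, and their reading is None.
At some moment in a run one of pan_red, pan_yellow, pan_blue may be knocked a few centimetres aside while the robot is not near it.
Once in a run the grip may slacken for a moment while it holds something.
It also fails if it takes over 208 s, if anything falls off the work surface, if the arm or the gripper's body presses on something with over 40 N, if the wrist force passes 120 N, or if a joint passes its speed limit or range.

## Robot

A 6-joint arm with a two-finger parallel gripper is mounted at the origin on a cart in front of the work surface, level with it; the furniture and walls round the work are solid. World frame = base frame: x ahead of the robot, y to its left, z up, the work surface at z = 0. Lengths are in mm, angles in rad, forces in N, time in s.
With the tool pointing down it reaches from about 350 to 775 mm from the base axis. Payload 7.3 kg.
Tool frame: the origin (TCP) lies midway between the tips of the shut fingers; the grasp point (between the pads) lies 19 mm behind it; z points along the fingers, y is the line along which they close (so a half turn about z gives the same grasp; the last joint's range is limited). The gripper opens to 92 mm and grips with 3 to 60 N. Pads are 19 mm wide; open, the fingers measure 130 mm over their backs; the gripper's body (75 mm by 190 mm) begins 47 mm behind the grasp point.
Start: joints at [-1.275, 0.342, 1.524, -0, 1.275, -0.146], TCP at [224.497, -474.601, 226.741] pointing down, gripper open.
Joint ranges: [-2.53, 2.53], [-0.77, 2.02], [0.04, 2.7], [-1, 4.14], [0.28, 2.66], [-3.11, 3.11]. Speed limits (rad/s): [2.57, 2.57, 3.14, 3.14, 3.14, 3.14].

## Interface

Orientations are given as [roll, pitch, yaw] about the fixed x, y, z axes, in that order (R = Rz(yaw) Ry(pitch) Rx(roll)).
In Python, from plant import get_obs, capture, camera_model, close_job, search_frame, regions_of, pinpoint gives the robot as it stands. The module is installed in compiled form; this text tells all that it offers.
- The arm moves only by the shell command python3 -m pendant 'ROWS'. ROWS is JSON, one flat list of numbers, 7 for each row, row after row: the shift along the tool's x, y, z in units of 30 mm (1.0 is 30 mm), then the turn, a rotation vector about the tool's x, y, z in units of 4 degrees (1.0 is 4 degrees), then the closure, from -1 (fully open) to 1 (shut), so that 0 is half open. In form: [dx, dy, dz, wx, wy, wz, gripper, dx, dy, dz, wx, wy, wz, gripper, ...]. A call has 1 to 12 rows; each row shifts and turns the commanded pose from where the row before left it, along the tool's axes as they then stand; what a row does not reach is not made up. A row lasts 1/10 s, in which the tool goes at most 50 mm and 8.59 degrees, less where a joint would pass 70% of its speed; a pose out of reach is approached as far as the arm can. A call with a number of a shift or a turn outside -1 to 1 is refused whole. A call with a gripper value outside its range is refused whole. The fingers move at their own pace and stop on an object; the grip force is fixed at half the most. Time passes only in rows, so rows that do not move let the fingers close. It gives the time, the measured TCP pose, the force, the opening and the grip force at its end, in the units of the state.
- get_obs(): the state, without advancing time (a new reading comes with each control period).
- capture(name): name is "side" or "top"; returns the picture (420x560x3 uint8, red, green, blue); there is no depth.
- camera_model(name): a dict with "fov_y" (degrees; the focal length in pixels is half the picture's height over the tangent of half this angle, whatever the lens; pixels are square), "cx", "cy" (the principal point, pixels), "D" ([k1, k2, p1, p2, k3] as OpenCV has them; the pictures are not rectified), "pose" (4x4, takes a point from camera to world coordinates). Camera axes: x right, y up, looking along -z (the intrinsics and any distortion apply to the point x, -y, -z); pixel columns grow to the right and rows downward; lengths in mm; the calibration is good to about 2 mm. A picture is of the moment at which its call begins. camera_model takes no time and is no camera call.
- close_job(): hands the job in; it is judged then, once.
Trained networks look in the newest picture that a camera, given by its name, has taken for a name from the list of things; names that differ only in an ending like _2 or _b are one class to them, and where a whole thing is asked for, a point or a joint stands for the part that bears it (a point fixed in the world has none). Each returns a list of dicts, best first, with "score" (0 to 1); they miss things now and then, are a little off and sometimes report something else, mostly with a low value. They report only what shows in the picture. A call takes as long as a camera call.
- search_frame(camera, thing): "location" ([column, row] in pixels, amid what is visible of it).
- regions_of(camera, thing): "pixels" (420x560 bool, what is visible of it) and "location" ([column, row] in pixels, amid what is visible of it).
- pinpoint(camera, thing): "location" ([column, row] in pixels: a listed point, or the origin of a listed thing).
The state is a dict: "time": time; "joint_positions": joint angles; "dq": joint speeds; "tau": joint torques, N m; "tool_pos": TCP position; "tcp_rot": TCP orientation; "contact_force": force on the tool from outside, world axes, zero at the start; "moment": the same for the moment, N m; "grip_width": finger opening in mm; "finger_force": force on a finger pad.
Only numpy, scipy, OpenCV 4.12 (cv2) and the standard library are available. Lean on these libraries where they do the work, as an engineer would, in place of code of your own. Each camera call takes 0.05 s, during which the arm holds its last target. There are 200 camera calls.

## Working session

There is one attempt and no reset: what is moved stays moved. The work goes in short steps, Python scripts to look and compute and a shell command to move; the robot and the scene stay as the last step left them, time stands still between calls to the robot, and variables do not carry over. Pictures are saved under pics/ and viewed, at most 14 in all, crops included, and the job is handed in when it is done.

```bash
mkdir -p pics; cat > h.py <<'E'
import numpy as np, cv2
from plant import *
from scipy.spatial.transform import Rotation as R
def K(n):
    m=camera_model(n); f=210/np.tan(np.radians(m["fov_y"]/2))
    return np.array([[f,0,m["cx"]],[0,f,m["cy"]],[0,0,1]]),np.array(m["D"],float),np.array(m["pose"])
def ray(n,p):
    k,d,T=K(n); u=cv2.undistortPoints(np.array([[p]],float),k,d)[0,0]
    return T[:3,3],T[:3,:3]@np.array([u[0],-u[1],-1])
def at(n,p,z):
    o,v=ray(n,p); return (o+v*(z-o[2])/v[2]).round(1)
def proj(n,P):
    k,d,T=K(n); c=(np.array(P,float)-T[:3,3])@T[:3,:3]; c=c*[1,-1,-1]
    return cv2.projectPoints(c.reshape(1,1,3),np.zeros(3),np.zeros(3),k,d)[0].ravel().round(1)
def shot(n,name): 
    cv2.imwrite(f"pics/{name}.png",capture(n)[:,:,::-1])
E
cat > a.py <<'E'
from h import *
s=get_obs(); print(s)
print({n:K(n)[2].round(3).tolist() for n in("side","top")})
shot("side","s0");shot("top","t0")
Z=dict(pan_red=0,pan_red_grip=38,pan_yellow=0,pan_yellow_grip=46,pan_blue=0,pan_blue_grip=54,pan_green=0,pan_green_grip=62,tray_center=40,knob=82,hole_red=20,hole_yellow=20,hole_blue=20,hole_green=20,hole_white=20,load_mark=20,yoghurt_pot=0)
for t,z in Z.items():
    print(t,[(n,round(d["score"],2),np.round(d["location"]).tolist(),at(n,d["location"],z)[:2].tolist()) for n in("top","side") for d in pinpoint(n,t)[:1]])
E
python3 a.py
```

```text
{'time': 0.0, 'joint_positions': array([-1.27498482e+00,  3.42718208e-01,  1.52500950e+00, -2.21751539e-05,
        1.27538892e+00, -1.46012790e-01]), 'dq': array([-0.00223573, -0.0017012 ,  0.00053404, -0.00097126, -0.00098477,
        0.00159743]), 'tau': array([ 6.16506495e-04, -4.31245852e+01, -2.44224644e+01,  7.17214379e-02,
        5.58446324e-02, -1.31451679e-04]), 'tool_pos': array([ 224.37381816, -474.19350522,  226.04992686]), 'tcp_rot': array([-3.14008181e+00, -2.00750542e-04,  4.41830612e-01]), 'contact_force': array([-0.21702545,  0.16773259,  0.72714651]), 'moment': array([ 0.00858723, -0.00909453,  0.02334892]), 'finger_force': 0.0, 'grip_width': 92.09568405524804}
{'side': [[0.825, 0.336, -0.455, -183.402], [-0.565, 0.501, -0.655, -1004.932], [0.007, 0.797, 0.604, 1025.682], [0.0, 0.0, 0.0, 1.0]], 'top': [[-0.099, 0.971, -0.216, 222.844], [-0.995, -0.097, 0.019, 25.534], [-0.003, 0.217, 0.976, 1447.701], [0.0, 0.0, 0.0, 1.0]]}
pan_red [('top', 0.2, [281.0, 248.0], [392.7, 15.6])]
pan_red_grip []
pan_yellow [('top', 0.75, [274.0, 177.0], [633.0, 16.0]), ('side', 0.7, 
[... 594 characters left out ...]
7])]
hole_red [('top', 0.89, [171.0, 197.0], [593.2, 360.0]), ('side', 0.71, [250.0, 168.0], [583.8, 360.0])]
hole_yellow [('top', 0.74, [193.0, 181.0], [640.6, 283.1]), ('side', 0.79, [272.0, 171.0], [641.9, 291.5])]
hole_blue [('top', 0.58, [219.0, 182.0], [626.7, 197.0]), ('side', 0.78, [280.0, 180.0], [632.6, 225.1])]
hole_green [('top', 0.89, [240.0, 202.0], [554.3, 133.2]), ('side', 0.59, [277.0, 199.0], [557.4, 131.9])]
hole_white [('top', 0.63, [241.0, 227.0], [472.4, 138.7])]
load_mark [('top', 0.61, [194.0, 246.0], [423.1, 292.9]), ('side', 0.8, [223.0, 194.0], [416.2, 267.1])]
yoghurt_pot [('top', 0.64, [282.0, 250.0], [386.1, 15.0]), ('side', 0.94, [254.0, 238.0], [396.2, 20.0])]
```

View pics/t0.png

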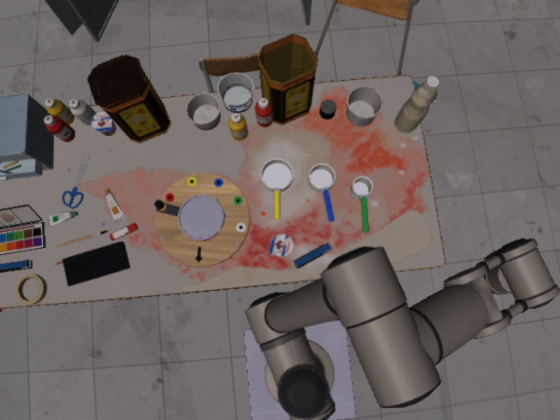

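View pics/s0.png

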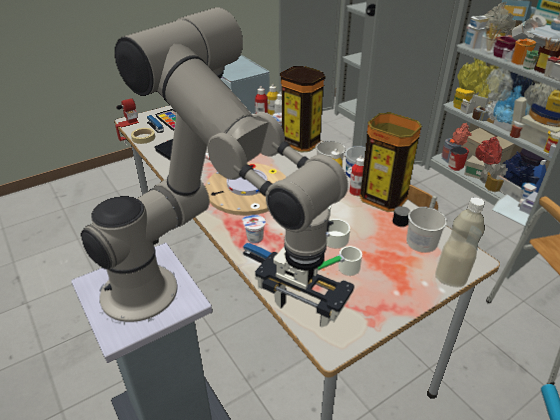

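Red pan is absent; yellow (277,176), blue (321,178) and green (362,187) are here, with handles pointing toward the robot. The tray is at (201,218), the knob at (159,205) and the arrow at (198,254). Now I refine these positions.

```bash
cat >> h.py <<'E'
from scipy.optimize import least_squares
HUE=dict(red=(172,8),yellow=(20,35),blue=(105,130),green=(50,85))
def blob(im,c,ctr,r,smin=110):
    h=cv2.cvtColor(im,cv2.COLOR_RGB2HSV); a,b=HUE[c]; H=h[:,:,0].astype(int)
    m=((H>=a)&(H<=b)) if a<b else ((H>=a)|(H<=b))
    m&=(h[:,:,1]>smin)&(h[:,:,2]>40)
    yy,xx=np.mgrid[:420,:560]; m&=(np.hypot(xx-ctr[0],yy-ctr[1])<r)
    n,l,st,ce=cv2.connectedComponentsWithStats(m.astype(np.uint8))
    if n<2: return None
    return l==1+np.argmax(st[1:,4])
def handle(c,ht,ctr,r=45,n="top",im=None):
    im=capture(n) if im is None else im
    m=blob(im,c,ctr,r); ys,xs=np.nonzero(m)
    P=np.array([at(n,[x,y],ht)[:2] for x,y in zip(xs,ys)]); mu=P.mean(0)
    w,v=np.linalg.eigh(np.cov(P.T)); d=v[:,1]; t=(P-mu)@d
    return len(P),mu.round(1),d.round(4),(mu+d*t.min()).round(1),(mu+d*t.max()).round(1)
E
cat > b.py <<'E'
from h import *
im=capture("top"); si=capture("side")
ht={}
for c,z,p in(("yellow",46,(277,204)),("blue",54,(328,206)),("green",62,(365,212))): print(c,handle(c,z,p,im=im))
pts={}
for c,p in(("red",(170,198)),("yellow",(192,181)),("blue",(218,182)),("green",(240,200))):
    m=blob(im,c,p,9,90); ys,xs=np.nonzero(m); pts[c]=at("top",(xs.mean(),ys.mean()),20); print(c,len(xs),xs.mean(),ys.mean(),pts[c])
off=dict(red=0,yellow=-.698,blue=-1.396,green=-2.094,white=-2.793)
pts["white"]=at("top",(241,227),20)
f=lambda q:np.concatenate([pts[c][:2]-q[:2]-130*np.array([np.cos(q[2]+off[c]),np.sin(q[2]+off[c])]) for c in pts])
r=least_squares(f,[513,262,.9]); print(r.x,r.fun.round(1))
# black arrow
g=im.max(2); yy,xx=np.mgrid[:420,:560]
for nm,z,ctr,rad in(("arrow",20,(198,254),14),("knob",97,(159,205),6)):
    m=(g<50)&(np.hypot(xx-ctr[0],yy-ctr[1])<rad); y,x=np.nonzero(m); print(nm,len(x),x.mean(),y.mean(),at("top",(x.mean(),y.mean()),z), x.min(),x.max(),y.min(),y.max())
big=cv2.resize(im[150:280,130:260][:,:,::-1],(780,600),interpolation=cv2.INTER_CUBIC); cv2.imwrite("pics/z0.png",cv2.resize(im[165:275,130:260][:,:,::-1],(709,600),interpolation=cv2.INTER_CUBIC))
E
python3 b.py
```

```text
yellow (163, array([527. ,  17.2]), array([-0.9951,  0.0992]), array([571.8,  12.8]), array([484.1,  21.5]))
blue (159, array([ 507.9, -145.1]), array([-0.9963, -0.0857]), array([ 558.2, -140.8]), array([ 458.7, -149.4]))
green (168, array([ 465.4, -254.4]), array([-0.9971,  0.0757]), array([ 521.1, -258.6]), array([ 412.3, -250.3]))
red 65 169.2153846153846 197.06153846153848 [593.1 364.9  20. ]
yellow 76 191.55263157894737 181.0921052631579 [639.8 288.3  20. ]
blue 49 218.14285714285714 182.24489795918367 [626.9 200.8  20. ]
green 54 237.5 200.11111111111111 [560.5 141.9  20. ]
[512.31164438 262.11581747   0.90323433] [ 0.3  0.7  0.2 -0.3  0.1  0.2 -0.   0.5 -0.5 -1.1]
arrow 37 198.43243243243242 254.67567567567568 [395.3 280.   20. ] 196 200 248 260
knob 60 158.96666666666667 204.48333333333332 [552.8 379.7  97. ] 155 163 201 209
```

View pics/z0.png

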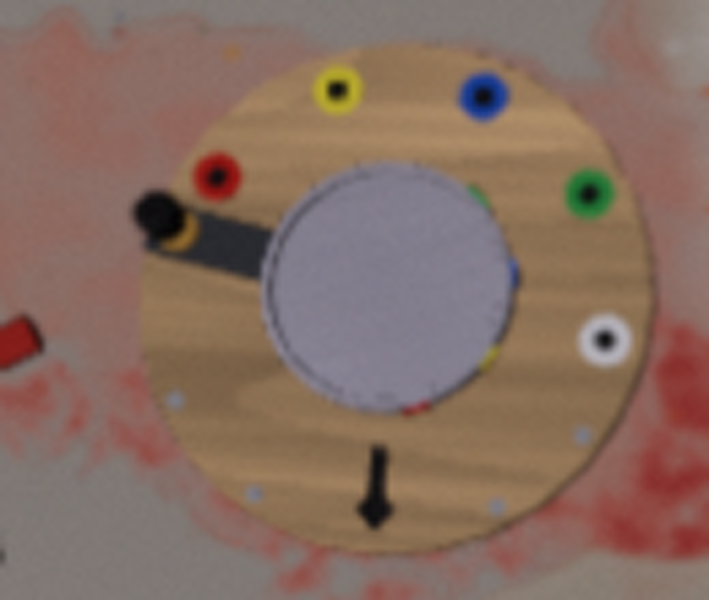

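The image fit puts the tray axis at (512.3, 262.1), with residuals under 1.1 mm. The red hole is at 51.75°, the arrow at about 172° and the knob at about 71°. I swing around the base toward the knob.

```bash
python3 -m pendant '[0.976,-0.027,0,0,0,-0.8,0,0.976,-0.027,0,0,0,-0.8,0,0.976,-0.027,0,0,0,-0.8,0,0.976,-0.027,0,0,0,-0.8,0,0.976,-0.027,0,0,0,-0.8,0,0.976,-0.027,0,0,0,-0.8,0,0.976,-0.027,0,0,0,-0.8,0,0.976,-0.027,0,0,0,-0.8,0,0.976,-0.027,0,0,0,-0.8,0,0.976,-0.027,0,0,0,-0.8,0,0.976,-0.027,0,0,0,-0.8,0,0.976,-0.027,0,0,0,-0.8,0]'
python3 -m pendant '[0.976,-0.027,0,0,0,-0.8,0,0.976,-0.027,0,0,0,-0.8,0,0.976,-0.027,0,0,0,-0.8,0,0.976,-0.027,0,0,0,-0.8,0,0.976,-0.027,0,0,0,-0.8,0,0.976,-0.027,0,0,0,-0.8,0,0.976,-0.027,0,0,0,-0.8,0,0.976,-0.027,0,0,0,-0.8,0,0.976,-0.027,0,0,0,-0.8,0,0.976,-0.027,0,0,0,-0.8,0,0.976,-0.027,0,0,0,-0.8,0,0.976,-0.027,0,0,0,-0.8,0]'
python3 -m pendant '[0.976,-0.027,0,0,0,-0.8,0,0.976,-0.027,0,0,0,-0.8,0,0.976,-0.027,0,0,0,-0.8,0,0.976,-0.027,0,0,0,-0.8,0,0.976,-0.027,0,0,0,-0.8,0,0.976,-0.027,0,0,0,-0.8,0,0.976,-0.027,0,0,0,-0.8,0,0,0,0,0,0,-1,0,0,0,0,0,0,-1,0,0,0,0,0,0,-1,0,0,0,0,0,0,-1,0,0,0,0,0,0,-1,0]'
```

```text
time: 3.1
tool_pos: [471.2, -231.8, 226.7]
tcp_rot: [3.141, 0.0, 1.114]
contact_force: [0.9, -0.0, -0.1]
grip_width: 45.8
finger_force: 0.0
time: 4.3
tool_pos: [513.1, 110.8, 226.7]
tcp_rot: [3.141, 0.0, 1.785]
contact_force: [0.3, 0.7, 0.2]
grip_width: 45.9
finger_force: 0.0
time: 5.5
tool_pos: [432.6, 296.8, 226.7]
tcp_rot: [-3.142, 0.0, 2.525]
contact_force: [0.1, 1.2, 0.2]
grip_width: 46.1
finger_force: 0.0
```

```bash
python3 -m pendant '[0,0,0,0,0,-1,0,0,0,0,0,0,-1,0,0,0,0,0,0,-1,0,0,0,0,0,0,-1,0,0,0,0,0,0,-1,0,0,0,0,0,0,-1,0,0,0,0,0,0,-1,0,0,0,0,0,0,-1,0,0,0,0,0,0,-1,0,0,0,0,0,0,-1,0,0,0,0,0,0,-1,0,0,0,0,0,0,-1,0]' >/dev/null
python3 -m pendant '[0,0,0,0,0,-1,0,0,0,0,0,0,-1,0,0,0,0,0,0,-1,0,0,0,0,0,0,-1,0,0,0,0,0,0,-1,0,0,0,0,0,0,-1,0,0,0,0,0,0,-1,0,0,0,0,0,0,-1,0,0,0,0,0,0,-1,0,0,0,0,0,0,-1,0,0,0,0,0,0,-1,0,0,0,0,0,0,-1,0]' 
cat > go.py <<'E'
# usage: go.py x y z yawdeg -> total shift in tool axes (units) after turning, and turn units
import sys; from h import *
s=get_obs(); x,y,z,w=map(float,sys.argv[1:5]); r=s["tcp_rot"]; p=np.array(s["tool_pos"])
Rm=R.from_euler("xyz",r).as_matrix(); d=np.array([x,y,z])-p
dy=(w-np.degrees(r[2])+180)%360-180
Rt=R.from_euler("xyz",[np.pi,0,np.radians(w)]).as_matrix()
print("t",round(s["time"],1),"pos",p.round(1),"rot",np.degrees(r).round(2),"w",round(s["grip_width"],1),"F",np.round(s["contact_force"],1),"j",np.round(s["joint_positions"],2))
print("units before turn",(Rm.T@d/30).round(3),"after turn",(Rt.T@d/30).round(3),"wz",round(-dy/4,3), "dist",round(float(np.linalg.norm(d)),1))
E
python3 go.py 554.6 385 110 251
```

```text
time: 7.9
tool_pos: [432.6, 296.7, 226.7]
tcp_rot: [-3.142, -0.0, -2.083]
contact_force: [-0.2, 0.7, 0.1]
grip_width: 46.0
finger_force: 0.0
t 7.9 pos [432.6 296.7 226.7] rot [-180.     -0.   -119.32] w 46.0 F [-0.2  0.7  0.1] j [ 0.46  0.34  1.53 -0.    1.28 -2.17]
units before turn [-4.557 -2.103  3.89 ] after turn [-4.107 -2.885  3.89 ] wz -2.581 dist 190.5
```

```bash
python3 -m pendant '[0,0,0,0,0,-0.86,0,0,0,0,0,0,-0.86,0,0,0,0,0,0,-0.86,0,-0.685,-0.481,0.55,0,0,0,0,-0.685,-0.481,0.55,0,0,0,0,-0.684,-0.481,0.55,0,0,0,0,-0.684,-0.481,0.55,0,0,0,0,-0.684,-0.481,0.55,0,0,0,0,-0.684,-0.481,0.55,0,0,0,0,0,0,0,0,0,0,0]'
python3 - <<'E'
from h import *
g=get_obs(); 
shot("top","t1"); shot("side","s1")
im=cv2.imread("pics/s1.png"); u=proj("side",[554,385,85]).astype(int); print(u)
print(pinpoint("side","knob")[:1],pinpoint("top","knob")[:1])
v=proj("top",[554,385,85]).astype(int)
a=cv2.resize(im[u[1]-40:u[1]+40,u[0]-50:u[0]+50],(400,320),interpolation=2); b=cv2.resize(cv2.imread("pics/t1.png")[v[1]-40:v[1]+40,v[0]-50:v[0]+50],(400,320),interpolation=2)
cv2.imwrite("pics/k1.png",np.hstack([a,b]))
E
```

```text
time: 8.9
tool_pos: [555.3, 385.0, 123.7]
tcp_rot: [3.139, -0.003, -1.905]
contact_force: [0.4, 0.1, -0.2]
grip_width: 45.9
finger_force: 0.0
[239 152]
[{'location': [238.1, 149.4], 'score': 0.64}] []
```

View pics/k1.png

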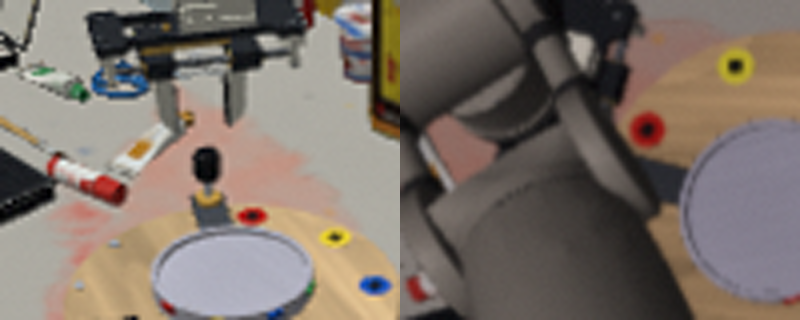

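The knob (238,149) sits between and below the fingers. Descend and grip.

```bash
python3 -m pendant '[0,0,0.5,0,0,0,0,0,0,0.5,0,0,0,0,0,0,0.5,0,0,0,0,0,0,0.5,0,0,0,0,0,0,0,0,0,0,0]'
python3 -m pendant '[0,0,0,0,0,0,1,0,0,0,0,0,0,1,0,0,0,0,0,0,1,0,0,0,0,0,0,1,0,0,0,0,0,0,1]'
```

```text
time: 9.6
tool_pos: [553.5, 383.8, 65.5]
tcp_rot: [3.139, -0.003, -1.905]
contact_force: [-0.3, -0.0, 0.3]
grip_width: 46.0
finger_force: 0.0
time: 10.1
tool_pos: [555.2, 385.1, 68.6]
tcp_rot: [-3.141, 0.001, -1.905]
contact_force: [1.3, 1.7, 3.5]
grip_width: 25.8
finger_force: 30.0
```

```bash
python3 -m pendant '[0,0,-0.08,0,0,0,1,0,0,-0.08,0,0,0,1,0,0,0,0,0,0,1]'
python3 go.py 555 385 66 250.8
```

```text
time: 10.4
tool_pos: [554.7, 385.0, 70.9]
tcp_rot: [3.141, -0.0, -1.905]
contact_force: [5.4, 4.6, -11.2]
grip_width: 25.7
finger_force: 30.0
t 10.4 pos [554.7 385.   70.9] rot [ 179.96   -0.   -109.15] w 25.7 F [  5.4   4.6 -11.2] j [ 0.49  0.75  1.25  0.    1.13 -2.31]
units before turn [-0.002 -0.011  0.165] after turn [-0.002 -0.011  0.165] wz 0.014 dist 4.9
```

```bash
python3 -m pendant '[0.0106,-0.302,0,0,0,1,1,0.0106,-0.302,0,0,0,1,1,0.0106,-0.302,0,0,0,1,1,0.0106,-0.302,0,0,0,1,1,0.0106,-0.302,0,0,0,1,1,0.0106,-0.302,0,0,0,1,1,0.0106,-0.302,0,0,0,1,1]'
python3 -m pendant '[0.0106,-0.302,0,0,0,1,1,0.0106,-0.302,0,0,0,1,1,0.0106,-0.302,0,0,0,1,1,0.0106,-0.302,0,0,0,1,1,0.0106,-0.302,0,0,0,1,1,0.0106,-0.302,0,0,0,1,1,0.0106,-0.302,0,0,0,1,1,0.006,-0.227,0,0,0,0.75,1,0,0,0,0,0,0,1,0,0,0,0,0,0,1]'
python3 go.py 639.6 288.6 71 191.76
```

```text
time: 11.1
tool_pos: [607.3, 350.5, 70.2]
tcp_rot: [3.141, -0.001, -2.396]
contact_force: [5.5, 3.5, -11.7]
grip_width: 25.6
finger_force: 30.0
time: 12.1
tool_pos: [638.9, 288.1, 70.9]
tcp_rot: [-3.141, -0.002, -2.934]
contact_force: [4.0, 0.7, -11.2]
grip_width: 26.0
finger_force: 30.0
t 12.1 pos [638.9 288.1  70.9] rot [-1.7997e+02 -1.3000e-01 -1.6811e+02] w 26.0 F [  4.    0.7 -11.2] j [ 0.31  0.8   1.16 -0.    1.19 -1.46]
units before turn [-0.027  0.01  -0.004] after turn [-0.027  0.01  -0.004] wz 0.031 dist 0.9
```

```bash
python3 -m pendant '[0,0,0.12,0,0,0,1,0,0,0.12,0,0,0,1,0,0,0.12,0,0,0,1,0,0,0,0,0,0,1]'
```

```text
time: 12.5
tool_pos: [638.9, 288.6, 61.3]
tcp_rot: [-3.141, -0.001, -2.935]
contact_force: [1.3, -1.1, -7.6]
grip_width: 25.5
finger_force: 30.0
```

The pull is still downward at 61 mm, so the pin is in the hole. Let go and look.

```bash
python3 -m pendant '[0,0,0.1,0,0,0,1,0,0,0,0,0,0,0,0,0,0,0,0,0,0,0,0,0,0,0,0,0,0,0,-0.7,0,0,0,0,0,0,-0.7,0,0,0,0,0,0,-0.9,0,0,0,0,0,0,-0.9,0,0,0,0]'
python3 go.py 541 16 140 180
python3 - <<'E'
from h import *
print(pinpoint("side","knob")[:1], "home exp",proj("side",[639.6,288.6,72]),"resting exp",proj("side",[639.6,288.6,82]))
shot("side","s2");u=[272,165]
print(pinpoint("side","knob")[:1])
cv2.imwrite("pics/k2.png",cv2.resize(cv2.imread("pics/s2.png")[120:240,180:320],(700,600),interpolation=2))
E
```

```text
time: 13.3
tool_pos: [639.3, 288.7, 156.1]
tcp_rot: [3.141, 0.0, -2.935]
contact_force: [0.1, 0.5, -0.7]
grip_width: 45.7
finger_force: 0.0
t 13.3 pos [639.3 288.7 156.1] rot [ 1.7999e+02  2.0000e-02 -1.6816e+02] w 45.7 F [ 0.1  0.5 -0.7] j [ 0.31  0.73  1.06  0.    1.35 -1.46]
units before turn [ 5.071 -8.224  0.532] after turn [ 3.276 -9.089  0.535] wz 2.959 dist 290.3
[{'location': [238.1, 149.4], 'score': 0.64}] home exp [272.2 160.3] resting exp [272.2 158. ]
[{'location': [272.8, 156.9], 'score': 0.54}]
```

View pics/k2.png

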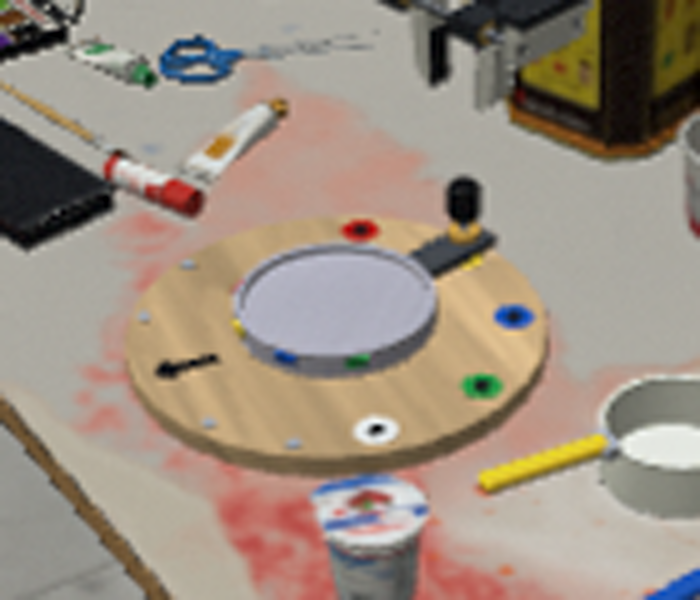

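The pin is home: the knob stands low at (463,200) in the crop, with the yellow tick facing the arrow. Now I measure the yellow pan accurately by a silhouette fit.

```bash
cat >> h.py <<'E'
PAN=dict(red=(63,38),yellow=(53,46),blue=(43,54),green=(33,62))
def projs(n,P):
    k,d,T=K(n); c=(np.array(P,float)-T[:3,3])@T[:3,:3]*[1,-1,-1]
    return cv2.projectPoints(c.reshape(-1,1,3),np.zeros(3),np.zeros(3),k,d)[0].reshape(-1,2)
def render(n,q,rad,h,z0,S=8):
    a=np.linspace(0,2*np.pi,60); x,y,th=q; m=np.zeros((420*S//4*0+420*1,560),np.float32)
    circ=np.c_[x+rad*np.cos(a),y+rad*np.sin(a)]
    P1=np.r_[np.c_[circ,0*a+z0],np.c_[circ,0*a+z0+h]]
    u=np.array([np.cos(th),np.sin(th)]); v=np.array([-u[1],u[0]]); o=np.array([x,y])
    P2=np.array([[*(o+u*r+v*s),z0+h+e] for r in(rad-3,150) for s in(-9,9) for e in(-5,5)])
    A=[projs(n,P) for P in(P1,P2)]; c0=np.floor(np.vstack(A).min(0)-3).astype(int); c1=np.ceil(np.vstack(A).max(0)+4).astype(int)
    big=np.zeros(((c1-c0)[1]*S,(c1-c0)[0]*S),np.uint8)
    for Q in A: cv2.fillConvexPoly(big,cv2.convexHull(((Q-c0+.5)*S).round().astype(np.int32)),1)
    sm=cv2.resize(big.astype(np.float32),tuple(int(v) for v in (c1-c0)),interpolation=cv2.INTER_AREA)
    m[c0[1]:c1[1],c0[0]:c1[0]]=sm; return m
from scipy.optimize import minimize
def fit(n,c,z0=0,q0=None,shoot=True):
    rad,h=PAN[c]
    if shoot: capture(n)
    r=regions_of(n,"pan_"+c)
    if not r: return None
    M=r[0]["pixels"].astype(np.float32)
    f=lambda q:float(np.abs(render(n,(q[0],q[1],q[2]/50),rad,h,z0)-M).sum()/M.sum())
    q=minimize(f,[q0[0],q0[1],q0[2]*50],method="Nelder-Mead",options=dict(initial_simplex=[[q0[0]+a,q0[1]+b,q0[2]*50+e] for a,b,e in((0,0,0),(12,0,0),(0,12,0),(0,0,8))],xatol=.1,fatol=1e-4))
    return round(r[0]["score"],2),q.x[:2].round(1),round(np.degrees(q.x[2]/50),2),round(q.fun,3)
E
python3 - <<'E'
from h import *
D=np.radians
for n in("top","side"):
    capture(n)
    for c,q in(("yellow",(633,8,D(174.3))),("blue",(609,-136,D(185))),("green",(562,-262,D(175.7)))): print(n,c,fit(n,c,0,q,False))
im=capture("top")
for c,z,p in(("yellow",46,(277,204)),("blue",54,(328,206)),("green",62,(365,212))): print(c,handle(c,z,p,im=im))
E
```

```text
top yellow (0.76, array([630. ,   9.3]), np.float64(173.96), np.float64(0.153))
top blue (0.84, array([ 605.4, -136.1]), np.float64(184.26), np.float64(0.135))
top green (0.89, array([ 559.1, -260.5]), np.float64(175.63), np.float64(0.092))
side yellow (0.78, array([633.1,  11.3]), np.float64(174.67), np.float64(0.093))
side blue (0.84, array([ 608.6, -132.7]), np.float64(185.41), np.float64(0.097))
side green (0.66, array([ 561.7, -258.5]), np.float64(175.87), np.float64(0.065))
yellow (162, array([527.3,  17.1]), array([-0.9954,  0.0959]), array([571.8,  12.9]), array([484.1,  21.3]))
blue (159, array([ 507.9, -145.1]), array([-0.9963, -0.0857]), array([ 558.2, -140.8]), array([ 458.7, -149.4]))
green (168, array([ 465.7, -254.4]), array([-0.9973,  0.0735]), array([ 521.1, -258.5]), array([ 412.3, -250.4]))
```

```bash
python3 go.py 553.9 17 90 174.3
```

```text
t 13.9 pos [639.2 288.5 154. ] rot [-1.7999e+02 -6.0000e-02 -1.6817e+02] w 45.6 F [ 0.5 -0.5  0.4] j [ 0.31  0.73  1.06 -0.    1.35 -1.46]
units before turn [ 4.635 -8.274  2.139] after turn [ 1.929 -9.287  2.133] wz 4.383 dist 291.7
```

```bash
python3 -m pendant '[0,0,0,0,0,0.877,0,0,0,0,0,0,0.877,0,0,0,0,0,0,0.877,0,0,0,0,0,0,0.877,0,0,0,0,0,0,0.875,0]' >/dev/null
python3 -m pendant '[0.193,-0.929,0.1,0,0,0,0,0.193,-0.929,0.1,0,0,0,0,0.193,-0.929,0.1,0,0,0,0,0.193,-0.929,0.1,0,0,0,0,0.193,-0.929,0.1,0,0,0,0,0.193,-0.929,0.1,0,0,0,0,0.193,-0.929,0.3,0,0,0,0,0.193,-0.929,0.3,0,0,0,0,0.193,-0.929,0.4,0,0,0,0,0.193,-0.929,0.5,0,0,0,0,0,0,0,0,0,0,0]'
python3 go.py 553.9 17 27 174.3
python3 - <<'E'
from h import *
capture("side");print(fit("side","yellow",0,(631,9,np.radians(174.3)),False))
E
```

```text
time: 15.5
tool_pos: [552.0, 14.3, 89.9]
tcp_rot: [-3.141, -0.004, 3.039]
contact_force: [-0.5, 0.3, -0.7]
grip_width: 46.0
finger_force: 0.0
t 15.5 pos [552.   14.3  89.9] rot [-179.95   -0.25  174.12] w 46.0 F [-0.5  0.3 -0.7] j [-0.11  0.54  1.62 -0.    0.98 -1.58]
units before turn [-0.065  0.097  2.095] after turn [-0.056  0.095  2.095] wz -0.045 dist 62.9
(0.56, array([634.1,  12.1]), np.float64(176.42), np.float64(0.162))
```

```bash
python3 -m pendant '[-0.03,0.05,0.5,0,0,0,0,-0.03,0.05,0.5,0,0,0,0,0,0,0.5,0,0,0,0,0,0,0.5,0,0,0,0,0,0,0.08,0,0,0,0,0,0,0,0,0,0,0]'
python3 -m pendant '[0,0,0,0,0,0,0.6,0,0,0,0,0,0,0.6,0,0,0,0,0,0,1,0,0,0,0,0,0,1,0,0,0,0,0,0,1,0,0,0,0,0,0,1]'
```

```text
time: 16.2
tool_pos: [556.5, 20.6, 29.5]
tcp_rot: [3.142, 0.0, 3.043]
contact_force: [-0.6, -0.0, 0.1]
grip_width: 45.6
finger_force: 0.0
time: 16.8
tool_pos: [556.4, 19.6, 29.8]
tcp_rot: [-3.141, 0.001, 3.042]
contact_force: [-0.8, -0.9, 3.8]
grip_width: 17.8
finger_force: 29.6
```

```bash
python3 -m pendant '[0,0,-0.3,0,0,0,1,0,0,-0.5,0,0,0,1,0,0,-0.7,0,0,0,1,0,0,-0.7,0,0,0,1,0,0,-0.7,0,0,0,1,0,0,-0.5,0,0,0,1,0,0,0,0,0,0,1,0,0,0,0,0,0,1]'
python3 go.py 435.1 273.3 132 171.75
python3 - <<'E'
from h import *
shot("side","s3"); cv2.imwrite("pics/k3.png",cv2.resize(cv2.imread("pics/s3.png")[130:290,200:400],(750,600),interpolation=2))
E
```

```text
time: 17.6
tool_pos: [555.6, 19.9, 130.9]
tcp_rot: [3.142, -0.001, 3.042]
contact_force: [0.4, -0.7, -2.7]
grip_width: 17.9
finger_force: 29.9
t 17.6 pos [555.6  19.9 130.9] rot [ 1.800e+02 -5.000e-02  1.743e+02] w 17.9 F [ 0.4 -0.7 -2.7] j [-0.1   0.49  1.57  0.    1.08 -1.57]
units before turn [ 4.838  8.007 -0.032] after turn [ 5.189  7.784 -0.036] wz 0.637 dist 280.7
```

View pics/k3.png

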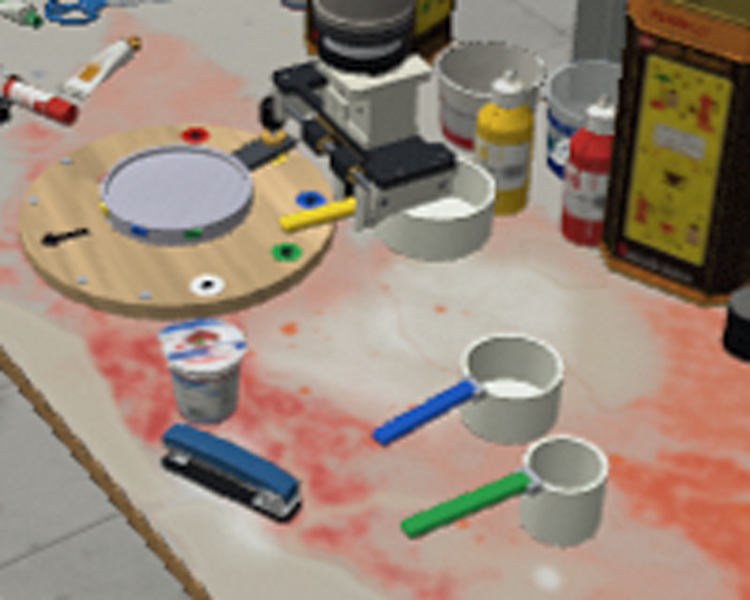

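The yellow pan is held level by its handle. I check the stand's centre with the side camera too.

```bash
python3 - <<'E'
from h import *
im=cv2.imread("pics/s3.png")[:,:,::-1].copy()
off=dict(red=0,yellow=-.698,blue=-1.396,green=-2.094,white=-2.793)
pts={}
for c in("red","blue","green"):
    q=0.9032+off[c]; u=proj("side",[513+130*np.cos(q),263+130*np.sin(q),20])
    m=blob(im,c,u,9,90); ys,xs=np.nonzero(m); pts[c]=at("side",(xs.mean(),ys.mean()),20); print(c,u,len(xs),xs.mean(),ys.mean(),pts[c])
f=lambda q:np.concatenate([pts[c][:2]-q[:2]-130*np.array([np.cos(q[2]+off[c]),np.sin(q[2]+off[c])]) for c in pts])
r=least_squares(f,[513,262,.9]); print(r.x,r.fun.round(1))
# arrow
g=im.max(2); yy,xx=np.mgrid[:420,:560]
m=(g<55)&(np.hypot(xx-217,yy-193)<10); y,x=np.nonzero(m); P=np.array([at("side",(a,b),20)[:2] for a,b in zip(x,y)]); print(len(x),P.mean(0)); w,v=np.linalg.eigh(np.cov(P.T)); print(np.degrees(np.arctan2(v[1,1],v[0,1])))
E
```

```text
red [251.7 166.6] 27 251.59259259259258 165.55555555555554 [596.9 371.5  20. ]
blue [282.5 183.7] 26 282.2692307692308 182.57692307692307 [631.  208.2  20. ]
green [276.3 197.6] 29 275.7241379310345 196.72413793103448 [562.4 147.7  20. ]
[515.84333289 269.64413346   0.89746305] [-0.   0.2  1.   0.7 -1.  -0.9]
12 [396.61666667 287.375     ]
171.08425973544863
```

```bash
python3 go.py 438.3 274.3 132 171.75; python3 -c "
from h import *
print(K('top')[0],K('side')[0])"
```

```text
t 17.6 pos [555.3  19.9 130.3] rot [ 1.800e+02 -1.200e-01  1.743e+02] w 17.4 F [ 1.   0.2 -2.1] j [-0.1   0.49  1.57 -0.    1.08 -1.57]
units before turn [ 4.724  8.051 -0.046] after turn [ 5.077  7.833 -0.055] wz 0.637 dist 280.0
[[450.44477199   0.         281.98253645]
 [  0.         450.44477199 202.09412854]
 [  0.           0.           1.        ]] [[479.26473581   0.         288.16470207]
 [  0.         479.26473581 204.28799168]
 [  0.           0.           1.        ]]
```

```bash
python3 -m pendant '[0.3,0.5,0,0,0,0.2,1,0.51,0.783,0,0,0,0.2,1,0.51,0.783,0,0,0,0.237,1,0.51,0.783,0,0,0,0,1,0.51,0.783,0,0,0,0,1,0.51,0.783,0,0,0,0,1,0.51,0.783,0,0,0,0,1,0.51,0.783,0,0,0,0,1,0.51,0.783,0,0,0,0,1,0.51,0.783,0,0,0,0,1,0.2,0.28,0,0,0,0,1,0,0,0,0,0,0,1]'
python3 go.py 438.3 274.3 132 171.75
python3 - <<'E'
from h import *
shot("top","t4");a=cv2.resize(cv2.imread("pics/t4.png")[165:275,130:260],(400,340),interpolation=2)
shot("side","s4");b=cv2.resize(cv2.imread("pics/s4.png")[120:220,180:300],(400,340),interpolation=2); cv2.imwrite("pics/k4.png",np.hstack([a,b]))
E
```

```text
time: 18.85
tool_pos: [435.8, 274.0, 130.6]
tcp_rot: [-3.141, -0.001, 3.0]
contact_force: [-0.9, 0.1, -1.7]
grip_width: 17.9
finger_force: 30.0
t 18.9 pos [435.8 274.  130.6] rot [-1.7996e+02 -8.0000e-02  1.7188e+02] w 17.9 F [-0.9  0.1 -1.7] j [ 0.41  0.42  1.69  0.    1.03 -1.02]
units before turn [-0.081  0.023 -0.048] after turn [-0.081  0.023 -0.048] wz 0.033 dist 2.9
```

View pics/k4.png

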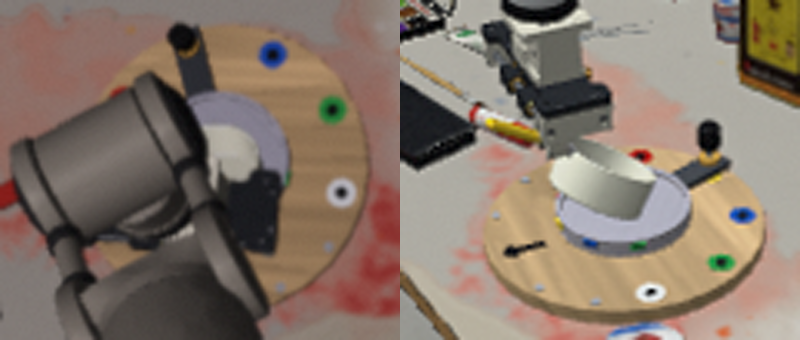

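The pan drooped in the grip (slackening) but is still held over the tray. Lowering onto the floor will level it again.

```bash
python3 -m pendant '[0,0,0.3,0,0,0,1,0,0,0.3,0,0,0,1,0,0,0.3,0,0,0,1,0,0,0.3,0,0,0,1,0,0,0.2,0,0,0,1,0,0,0.2,0,0,0,1,0,0,0,0,0,0,1]'
python3 -m pendant '[0,0,0.1,0,0,0,1,0,0,0.1,0,0,0,1,0,0,0.1,0,0,0,1,0,0,0,0,0,0,1]'
```

```text
time: 19.65
tool_pos: [436.9, 273.0, 82.4]
tcp_rot: [-3.141, -0.0, 2.998]
contact_force: [-0.9, -0.2, 0.8]
grip_width: 17.6
finger_force: 30.0
time: 20.05
tool_pos: [436.8, 273.2, 74.0]
tcp_rot: [-3.141, -0.0, 2.998]
contact_force: [-1.2, -0.2, 0.9]
grip_width: 17.7
finger_force: 30.0
```

```bash
python3 -m pendant '[0,0,0.1,0,0,0,1,0,0,0.05,0,0,0,1,0,0,0,0,0,0,1]'
python3 - <<'E'
from h import *
shot("side","s5"); print(fit("side","yellow",40,(513,263,np.radians(172)),False))
cv2.imwrite("pics/k5.png",cv2.resize(cv2.imread("pics/s5.png")[120:220,180:300],(600,500),interpolation=2))
E
```

```text
time: 20.35
tool_pos: [436.7, 273.7, 71.9]
tcp_rot: [3.14, 0.001, 2.998]
contact_force: [-9.2, -1.0, 21.4]
grip_width: 17.6
finger_force: 30.0
(0.72, array([536. , 218.8]), np.float64(209.8), np.float64(1.669))
```

View pics/k5.png

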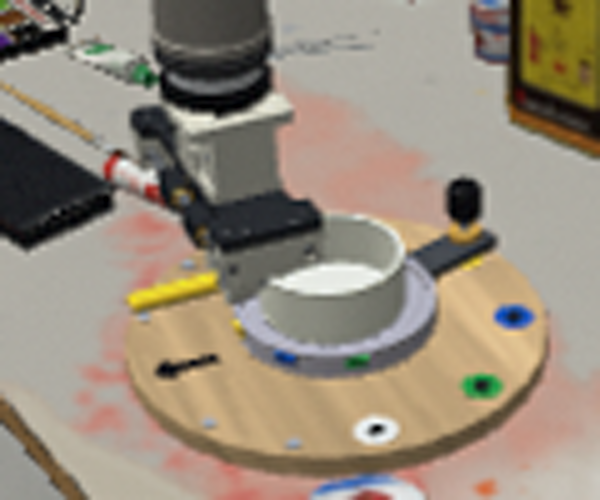

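```bash
python3 -m pendant '[0,0,0,0,0,0,0.22,0,0,0,0,0,0,0.22,0,0,0,0,0,0,0.22,0,0,-0.4,0,0,0,0.22,0,0,-1,0,0,0,0.22,0,0,-1,0,0,0,0.22,0,-1,-0.5,0,0,0,0.22,0,-1,0,0,0,0,0.22,0,-1,0,0,0,0,0.22,0,-1,0,0,0,0,0.22,0,-1,0,0,0,0,0.22,0,-1,0,0,0,0,0.22]'
python3 -m pendant '[0.3,-1,0,0,0,0,0.22,0.3,-1,0,0,0,0,0.22,0,0,0,0,0,0,0.22]'
python3 - <<'E'
from h import *
D=np.radians
shot("side","s6");shot("top","t6")
for n in("top","side"): print(n,fit(n,"yellow",40,(513,263,D(172)),False),fit(n,"blue",0,(607,-134,D(185)),False))
a=cv2.resize(cv2.imread("pics/t6.png")[165:275,130:260],(400,340),interpolation=2)
b=cv2.resize(cv2.imread("pics/s6.png")[120:220,180:300],(400,340),interpolation=2); cv2.imwrite("pics/k6.png",np.hstack([a,b]))
E
python3 go.py 0 0 0 171.75
```

```text
time: 21.65
tool_pos: [410.9, 93.9, 157.5]
tcp_rot: [3.142, 0.001, 2.998]
contact_force: [0.6, -0.1, 0.2]
grip_width: 35.9
finger_force: 0.0
time: 21.95
tool_pos: [383.4, 36.1, 157.3]
tcp_rot: [-3.141, -0.0, 2.995]
contact_force: [-0.4, 0.1, 0.5]
grip_width: 35.9
finger_force: 0.0
top (0.68, array([523.5, 266.8]), np.float64(168.13), np.float64(0.119)) (0.55, array([ 606.3, -137.1]), np.float64(184.23), np.float64(0.132))
side (0.63, array([538.6, 289.5]), np.float64(176.58), np.float64(6.136)) (0.92, array([ 609.5, -131.1]), np.float64(186.94), np.float64(0.121))
t 22.2 pos [385.   38.9 156.9] rot [1.8000e+02 3.0000e-02 1.7182e+02] w 35.5 F [-0.3 -0.2  0.7] j [-0.1   0.17  1.98  0.    0.99 -1.53]
units before turn [12.52  -3.108  5.226] after turn [12.514 -3.124  5.232] wz 0.018 dist 417.5
```

View pics/k6.png

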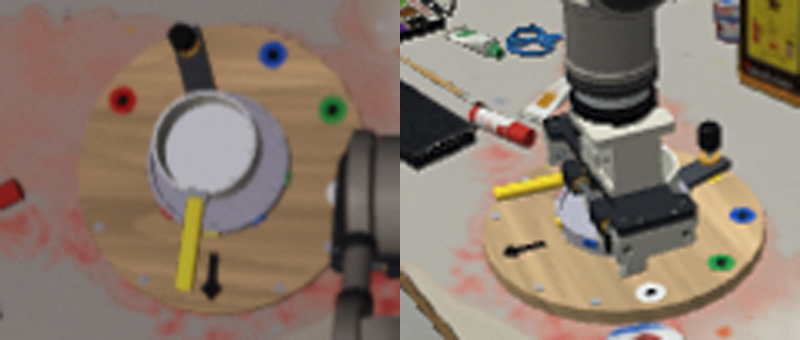

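The top view shows the pan standing upright but about 11 mm too far back and 5 mm to the left, with its handle turned −3.6°. I re-grip the handle and slide it into place.

```bash
python3 go.py 440.3 284.3 156 168.1
```

```text
t 22.2 pos [385.   38.9 156.9] rot [1.8000e+02 3.0000e-02 1.7182e+02] w 35.5 F [-0.3 -0.2  0.7] j [-0.1   0.17  1.98  0.    0.99 -1.53]
units before turn [-0.662  8.36   0.032] after turn [-0.118  8.385  0.032] wz 0.931 dist 251.6
```

```bash
python3 -m pendant '[0,0,0,0,0,0.93,0.1,-0.013,0.932,0,0,0,0,0.1,-0.013,0.932,0,0,0,0,0.1,-0.013,0.932,0,0,0,0,0.1,-0.013,0.932,0,0,0,0,0.1,-0.013,0.932,0,0,0,0,0.1,-0.013,0.932,0,0,0,0,0.1,-0.013,0.932,0,0,0,0,0.1,-0.013,0.932,0,0,0,0,0.1,-0.013,0.932,0,0,0,0,0.1,0,0,0,0,0,0,0.1]'
python3 -m pendant '[0,0,0.7,0,0,0,0.1,0,0,0.7,0,0,0,0.1,0,0,0.7,0,0,0,0.1,0,0,0.7,0,0,0,0.1,0,0,0.1,0,0,0,0.1,0,0,0,0,0,0,0.1,0,0,0,0,0,0,1,0,0,0,0,0,0,1,0,0,0,0,0,0,1,0,0,0,0,0,0,1]'
python3 go.py 428.7 274.7 69 171.75
```

```text
time: 23.35
tool_pos: [440.3, 287.2, 156.4]
tcp_rot: [3.14, 0.0, 2.937]
contact_force: [0.0, -0.5, -0.3]
grip_width: 41.5
finger_force: 0.0
time: 24.35
tool_pos: [440.6, 284.0, 70.5]
tcp_rot: [3.141, 0.001, 2.933]
contact_force: [0.2, 0.2, 2.3]
grip_width: 17.6
finger_force: 29.8
t 24.4 pos [440.6 284.   70.5] rot [1.7994e+02 7.0000e-02 1.6803e+02] w 17.6 F [0.2 0.2 2.3] j [ 0.43  0.52  1.73  0.    0.89 -0.94]
units before turn [ 0.325 -0.385  0.05 ] after turn [ 0.349 -0.363  0.051] wz -0.929 dist 15.2
```

```bash
python3 -m pendant '[0.084,-0.095,0,0,0,-0.232,1,0.084,-0.095,0,0,0,-0.232,1,0.084,-0.095,0,0,0,-0.232,1,0.084,-0.095,0,0,0,-0.232,1,0,0,0,0,0,0,1,0,0,0,0,0,0,0.22,0,0,0,0,0,0,0.22,0,0,0,0,0,0,0.22,0,0,-0.4,0,0,0,0.22,0,0,-1,0,0,0,0.22,0,0,-1,0,0,0,0.22]'
python3 -m pendant '[0,-1,-0.5,0,0,0,0.22,0,-1,0,0,0,0,0.22,0,-1,0,0,0,0,0.22,0,-1,0,0,0,0,0.22,0,-1,0,0,0,0,0.22,0,-1,0,0,0,0,0.22,0,-1,0,0,0,0,0.22,0,-1,0,0,0,0,0.22,0,-1,0,0,0,0,0.22]'
python3 - <<'E'
from h import *
D=np.radians
shot("top","t7")
for n in("top",): print(n,fit(n,"yellow",40,(513,263,D(172)),False),fit(n,"blue",0,(607,-134,D(185)),False))
E
python3 go.py 0 0 0 171.75
```

```text
time: 25.45
tool_pos: [427.7, 274.1, 142.8]
tcp_rot: [-3.141, -0.001, 2.998]
contact_force: [0.6, -0.0, 0.4]
grip_width: 35.7
finger_force: 0.0
time: 26.35
tool_pos: [389.1, 6.0, 157.6]
tcp_rot: [-3.141, 0.001, 2.998]
contact_force: [0.6, -1.0, -0.2]
grip_width: 35.8
finger_force: 0.0
top (0.96, array([512.9, 261.6]), np.float64(172.31), np.float64(0.097)) (0.7, array([ 605.1, -135.7]), np.float64(184.7), np.float64(0.098))
t 26.5 pos [389.4   6.  157.5] rot [-1.7999e+02  4.0000e-02  1.7156e+02] w 36.0 F [-0.5  0.3  0.4] j [-0.18  0.18  1.97 -0.    0.99 -1.61]
units before turn [12.813 -2.101  5.241] after turn [12.816 -2.059  5.249] wz -0.048 dist 420.0
```

Centred (512.9, 261.6 against 512.3, 262.1) with the handle at 172.3°. Next: to the knob and on to the blue hole.

```bash
python3 -m pendant '[0,0,0,0,0,-0.84,0,0,0,0,0,0,-0.84,0,0,0,0,0,0,-0.84,0,0,0,0,0,0,-0.84,0,0,0,0,0,0,-0.84,0,0,0,0,0,0,-0.84,0,0,0,0,0,0,0,0]' >/dev/null; python3 go.py 639.6 288.6 125 191.76
```

```text
t 27.2 pos [389.5   8.  157.2] rot [ 1.8000e+02  2.0000e-02 -1.6801e+02] w 45.6 F [-0.8 -0.6  0.5] j [-0.18  0.18  1.97  0.    0.99 -1.96]
units before turn [-10.098   7.419   1.076] after turn [-10.068   7.46    1.072] wz 0.058 dist 377.3
```

```bash
python3 -m pendant '[-0.776,0.573,0,0,0,0,0,-0.776,0.573,0,0,0,0,0,-0.776,0.573,0,0,0,0,0,-0.776,0.573,0,0,0,0,0,-0.776,0.573,0,0,0,0,0,-0.776,0.573,0,0,0,0,0,-0.776,0.573,0,0,0,0,0,-0.776,0.573,0,0,0,0,0,-0.776,0.573,0,0,0,0,0,-0.776,0.573,0,0,0,0,0,-0.776,0.573,0,0,0,0,0,-0.776,0.573,0,0,0,0,0]' >/dev/null
python3 -m pendant '[-0.776,0.573,0,0,0,0.04,0,0,0,0.3,0,0,0,0,0,0,0.3,0,0,0,0,0,0,0.3,0,0,0,0,0,0,0,0,0,0,0]'
python3 go.py 639.6 288.6 56.5 191.76
```

```text
time: 28.9
tool_pos: [637.9, 287.2, 127.8]
tcp_rot: [-3.141, -0.004, -2.938]
contact_force: [-0.0, -0.0, -0.6]
grip_width: 46.0
finger_force: 0.0
t 28.9 pos [637.9 287.2 127.8] rot [-179.96   -0.24 -168.31] w 46.0 F [-0.  -0.  -0.6] j [ 0.31  0.75  1.1  -0.    1.3  -1.46]
units before turn [-0.075  0.035  2.376] after turn [-0.066  0.033  2.376] wz -0.017 dist 71.3
```

```bash
python3 -m pendant '[-0.04,0.03,0.6,0,0,0,0,0,0,0.6,0,0,0,0,0,0,0.6,0,0,0,0,0,0,0.57,0,0,0,0,0,0,0,0,0,0,0,0,0,0,0,0,0,1,0,0,0,0,0,0,1,0,0,0,0,0,0,1,0,0,0,0,0,0,1]'
python3 -m pendant '[0,0,-0.1,0,0,0,1,0,0,-0.1,0,0,0,1,0,0,-0.1,0,0,0,1,0,0,-0.1,0,0,0,1,0,0,-0.08,0,0,0,1,0,0,0,0,0,0,1]'
python3 go.py 639.6 288.6 71 191.76
```

```text
time: 29.8
tool_pos: [641.2, 289.4, 60.2]
tcp_rot: [-3.142, 0.002, -2.937]
contact_force: [0.6, -0.5, 4.8]
grip_width: 25.8
finger_force: 30.0
time: 30.4
tool_pos: [640.9, 289.3, 71.8]
tcp_rot: [-3.141, 0.0, -2.937]
contact_force: [7.1, 1.3, -12.0]
grip_width: 25.9
finger_force: 30.0
t 30.4 pos [640.9 289.3  71.8] rot [-1.7999e+02  2.0000e-02 -1.6826e+02] w 25.9 F [  7.1   1.3 -12. ] j [ 0.32  0.8   1.15 -0.    1.19 -1.46]
units before turn [ 0.047 -0.015  0.027] after turn [ 0.047 -0.015  0.027] wz -0.006 dist 1.7
```

```bash
python3 -m pendant '[0.0106,-0.302,0,0,0,1,1,0.0106,-0.302,0,0,0,1,1,0.0106,-0.302,0,0,0,1,1,0.0106,-0.302,0,0,0,1,1,0.0106,-0.302,0,0,0,1,1,0.0106,-0.302,0,0,0,1,1,0.0106,-0.302,0,0,0,1,1,0.0106,-0.302,0,0,0,1,1,0.0106,-0.302,0,0,0,1,1,0.0106,-0.302,0,0,0,1,1,0,0,0,0,0,0,1,0,0,0,0,0,0,1]'
python3 go.py 626.8 200.6 71 151.77
```

```text
time: 31.6
tool_pos: [627.4, 200.4, 71.7]
tcp_rot: [-3.139, -0.001, 2.649]
contact_force: [4.9, -2.0, -12.1]
grip_width: 26.2
finger_force: 30.0
t 31.6 pos [627.4 200.4  71.7] rot [-1.7988e+02 -5.0000e-02  1.5180e+02] w 26.2 F [  4.9  -2.  -12.1] j [ 0.19  0.73  1.31 -0.    1.11 -0.88]
units before turn [ 0.02  -0.005  0.024] after turn [ 0.02  -0.005  0.024] wz 0.006 dist 0.9
```

```bash
python3 -m pendant '[0,0,0.12,0,0,0,1,0,0,0.12,0,0,0,1,0,0,0.12,0,0,0,1,0,0,0,0,0,0,1]'
python3 -m pendant '[0,0,0.1,0,0,0,1,0,0,0,0,0,0,0,0,0,0,0,0,0,0,0,0,0,0,0,0,0,0,0,-0.7,0,0,0,0,0,0,-0.7,0,0,0,0,0,0,-0.9,0,0,0,0,0,0,-0.9,0,0,0,0,0,0,0,0,0,0,0]'
```

```text
time: 32.0
tool_pos: [627.7, 201.1, 61.4]
tcp_rot: [-3.141, 0.0, 2.65]
contact_force: [3.6, -3.9, -6.5]
grip_width: 25.8
finger_force: 30.0
time: 32.9
tool_pos: [629.6, 202.2, 160.1]
tcp_rot: [3.136, 0.006, 2.649]
contact_force: [-0.2, 0.6, 0.4]
grip_width: 45.8
finger_force: 0.0
```

Pin in the blue hole (pull held below plate level). On to the blue pan, checking its position again first.

```bash
python3 -m pendant '[0,0,0,0,0,-0.909,0,0,0,0,0,0,-0.909,0,0,0,0,0,0,-0.909,0,0,0,0,0,0,-0.909,0,0,0,0,0,0,-0.909,0,0,0,0,0,0,-0.909,0,0,0,0,0,0,-0.909,0,0,0,0,0,0,-0.909,0,0,0,0,0,0,-0.909,0,0,0,0,0,0,0,0]' >/dev/null
python3 - <<'E'
from h import *
D=np.radians
for n in("top","side"):
    shot(n,n+"8"); print(n,fit(n,"yellow",40,(512,262,D(212)),False),fit(n,"blue",0,(607,-134,D(185)),False),fit(n,"green",0,(560,-260,D(175)),False))
a=cv2.resize(cv2.imread("pics/top8.png")[165:275,130:260],(400,340),interpolation=2)
b=cv2.resize(cv2.imread("pics/side8.png")[120:220,180:300],(400,340),interpolation=2); cv2.imwrite("pics/k8.png",np.hstack([a,b]))
E
python3 go.py 525.8 -142.6 115 184.5
```

```text
top (0.66, array([447.6, 330.9]), np.float64(233.97), np.float64(6.074)) (0.6, array([ 605.9, -135.6]), np.float64(184.62), np.float64(0.056)) (0.96, array([ 557.6, -262.5]), np.float64(174.73), np.float64(0.184))
side (0.83, array([517.2, 269.1]), np.float64(242.6), np.float64(0.221)) (0.73, array([ 609.9, -132.7]), np.float64(185.28), np.float64(0.056)) (0.68, array([ 559.8, -254.7]), np.float64(179.7), np.float64(0.257))
t 34.3 pos [627.6 201.5 155.2] rot [-180.     -0.   -175.55] w 46.0 F [ 0.2  0.  -0.2] j [ 0.19  0.65  1.22 -0.    1.28 -1.45]
units before turn [  4.273 -11.171   1.342] after turn [  4.283 -11.167   1.341] wz -0.014 dist 361.1
```

View pics/k8.png

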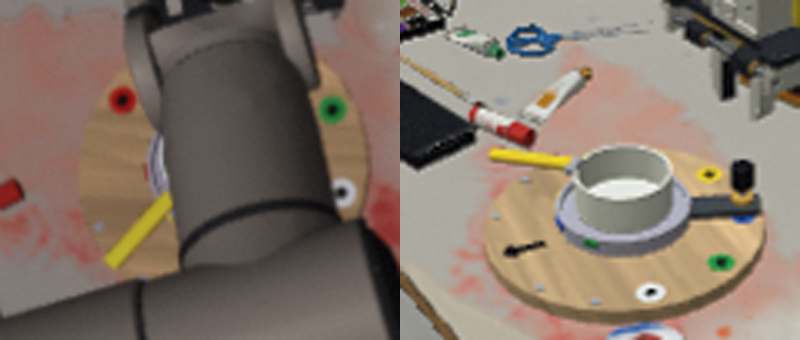

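The pin is home in the blue hole and the yellow pan has turned with the tray. Go to the blue pan.

```bash
python3 -m pendant '[0.356,-0.931,0.11,0,0,0,0,0.356,-0.931,0.11,0,0,0,0,0.356,-0.931,0.11,0,0,0,0,0.356,-0.931,0.11,0,0,0,0,0.356,-0.931,0.11,0,0,0,0,0.356,-0.931,0.11,0,0,0,0,0.356,-0.931,0.11,0,0,0,0,0.356,-0.931,0.11,0,0,0,0,0.356,-0.931,0.11,0,0,0,0,0.356,-0.931,0.11,0,0,0,0,0.356,-0.931,0.11,0,0,0,0,0.356,-0.931,0.11,0,0,0,0]' >/dev/null
python3 -m pendant '[0,0,0,0,0,0,0,0,0,0,0,0,0,0]'
python3 go.py 525.8 -142.6 36 184.5
python3 - <<'E'
from h import *
capture("side"); print(fit("side","blue",0,(607,-134,np.radians(185)),False))
E
```

```text
time: 35.7
tool_pos: [525.9, -143.1, 115.8]
tcp_rot: [3.141, 0.0, -3.066]
contact_force: [-0.3, 0.3, 0.1]
grip_width: 46.4
finger_force: 0.0
t 35.7 pos [ 525.9 -143.1  115.8] rot [ 1.7999e+02  1.0000e-02 -1.7564e+02] w 46.4 F [-0.3  0.3  0.1] j [-0.41  0.49  1.62  0.    1.03 -2.05]
units before turn [0.004 0.015 2.66 ] after turn [0.004 0.016 2.66 ] wz -0.035 dist 79.8
(0.91, array([ 608. , -131.1]), np.float64(186.42), np.float64(0.221))
```

```bash
python3 -m pendant '[0,0,0.6,0,0,0,0,0,0,0.7,0,0,0,0,0,0,0.7,0,0,0,0,0,0,0.66,0,0,0,0,0,0,0,0,0,0,0,0,0,0,0,0,0,0.6,0,0,0,0,0,0,0.6,0,0,0,0,0,0,1,0,0,0,0,0,0,1,0,0,0,0,0,0,1]'
python3 -m pendant '[0,0,-0.3,0,0,0,1,0,0,-0.5,0,0,0,1,0,0,-0.7,0,0,0,1,0,0,-0.7,0,0,0,1,0,0,-0.8,0,0,0,1,0,0,-0.8,0,0,0,1,0,0,-0.2,0,0,0,1,0,0,0,0,0,0,1]'
python3 go.py 433.3 273.5 156 171.75
```

```text
time: 36.8
tool_pos: [526.3, -142.8, 36.6]
tcp_rot: [-3.141, 0.001, -3.064]
contact_force: [-1.2, 1.5, 3.3]
grip_width: 17.8
finger_force: 30.0
time: 37.6
tool_pos: [526.2, -142.8, 156.6]
tcp_rot: [-3.141, 0.001, -3.064]
contact_force: [0.3, 0.0, -2.9]
grip_width: 17.6
finger_force: 30.0
t 37.6 pos [ 526.2 -142.8  156.6] rot [-1.7995e+02  8.0000e-02 -1.7553e+02] w 17.6 F [ 0.3  0.  -2.9] j [-0.41  0.44  1.57 -0.    1.12 -2.05]
units before turn [2.0050e+00 1.4077e+01 6.0000e-03] after turn [ 5.055 13.29   0.02 ] wz 3.18 dist 426.6
```

```bash
python3 -m pendant '[0,0,0,0,0,0.795,1,0,0,0,0,0,0.795,1,0,0,0,0,0,0.795,1,0,0,0,0,0,0.795,1,0.2,0.5,0,0,0,0,1,0.337,0.886,0,0,0,0,1,0.337,0.886,0,0,0,0,1,0.337,0.886,0,0,0,0,1,0.337,0.886,0,0,0,0,1,0.337,0.886,0,0,0,0,1,0.337,0.886,0,0,0,0,1,0.337,0.886,0,0,0,0,1]' 
python3 -m pendant '[0.337,0.886,0,0,0,0,1,0.337,0.886,0,0,0,0,1,0.337,0.886,0,0,0,0,1,0.337,0.886,0,0,0,0,1,0.337,0.886,0,0,0,0,1,0.337,0.886,0,0,0,0,1,0.337,0.886,0,0,0,0,1,0.137,0.386,0,0,0,0,1,0,0,0,0,0,0,1]'
python3 go.py 433.3 273.5 156 171.75
python3 - <<'E'
from h import *
shot("side","s9"); cv2.imwrite("pics/k9.png",cv2.resize(cv2.imread("pics/s9.png")[90:220,170:310],(646,600),interpolation=2))
E
```

```text
time: 38.8
tool_pos: [477.1, 69.2, 154.9]
tcp_rot: [-3.142, -0.002, 2.999]
contact_force: [1.1, -0.6, -1.6]
grip_width: 17.7
finger_force: 30.0
time: 39.7
tool_pos: [431.7, 274.9, 155.1]
tcp_rot: [-3.141, -0.001, 3.001]
contact_force: [0.5, -1.0, -2.6]
grip_width: 17.8
finger_force: 30.0
t 39.7 pos [431.7 274.9 155.1] rot [-1.7996e+02 -8.0000e-02  1.7195e+02] w 17.8 F [ 0.5 -1.  -2.6] j [ 0.42  0.39  1.67  0.    1.09 -1.01]
units before turn [-0.058 -0.038 -0.031] after turn [-0.059 -0.038 -0.031] wz 0.051 dist 2.3
```

View pics/k9.png

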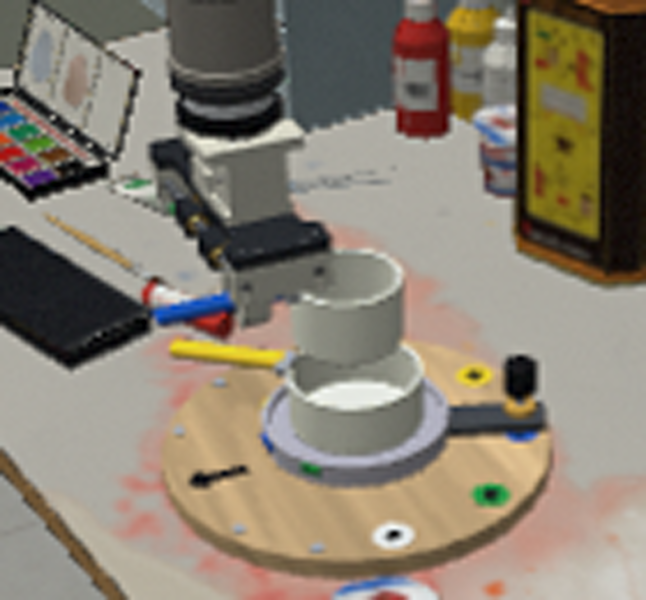

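The blue pan hangs level over the yellow one. Lower.

```bash
python3 -m pendant '[0,0,0.4,0,0,0,1,0,0,0.5,0,0,0,1,0,0,0.4,0,0,0,1,0,0,0.3,0,0,0,1,0,0,0.2,0,0,0,1,0,0,0.2,0,0,0,1,0,0,0.2,0,0,0,1,0,0,0.15,0,0,0,1,0,0,0.08,0,0,0,1,0,0,0,0,0,0,1]'
```

```text
time: 40.75
tool_pos: [433.0, 273.6, 82.8]
tcp_rot: [-3.141, -0.0, 2.998]
contact_force: [-0.3, 0.3, -2.1]
grip_width: 17.7
finger_force: 30.0
```

```bash
python3 -m pendant '[0,0,0.06,0,0,0,1,0,0,0,0,0,0,1,0,0,0,0,0,0,0.22,0,0,0,0,0,0,0.22,0,0,0,0,0,0,0.22,0,0,-0.4,0,0,0,0.22,0,0,-1,0,0,0,0.22,0,0,-1,0,0,0,0.22,0,0,-0.5,0,0,0,0.22]'
python3 -m pendant '[0,-1,0,0,0,0,0.22,0,-1,0,0,0,0,0.22,0,-1,0,0,0,0,0.22,0,-1,0,0,0,0,0.22,0,-1,0,0,0,0,0.22,0,-1,0,0,0,0,0.22,0,-1,0,0,0,0,0.22,0,-1,0,0,0,0,0.22,0,-1,0,0,0,0,0.22]'
python3 - <<'E'
from h import *
D=np.radians
shot("top","t10")
print(fit("top","yellow",40,(513,263,D(132)),False),fit("top","blue",44,(512,262,D(172)),False),fit("top","green",0,(560,-260,D(175)),False))
E
python3 go.py 626.8 200.6 125 151.77
```

```text
time: 41.65
tool_pos: [434.2, 274.2, 171.7]
tcp_rot: [3.139, 0.004, 2.998]
contact_force: [0.5, 0.4, 0.4]
grip_width: 35.9
finger_force: 0.0
time: 42.55
tool_pos: [394.3, 5.3, 169.2]
tcp_rot: [-3.141, 0.002, 2.998]
contact_force: [0.6, 0.8, 0.8]
grip_width: 35.8
finger_force: 0.0
(0.88, array([513.6, 260.6]), np.float64(132.89), np.float64(1.341)) (0.67, array([514.1, 261.9]), np.float64(172.05), np.float64(0.143)) (0.69, array([ 557.3, -260.2]), np.float64(176.04), np.float64(0.088))
t 42.8 pos [394.6   6.1 169. ] rot [1.7999e+02 7.0000e-02 1.7163e+02] w 35.8 F [ 0.2  0.  -0.7] j [-0.18  0.17  1.94  0.    1.03 -1.6 ]
units before turn [-6.712  7.542  1.476] after turn [-3.752  9.375  1.466] wz 4.966 dist 306.1
```

```bash
python3 -m pendant '[0,0,0,0,0,0.993,0,0,0,0,0,0,0.993,0,0,0,0,0,0,0.993,0,0,0,0,0,0,0.993,0,0,0,0,0,0,0.993,0]' >/dev/null
python3 -m pendant '[-0.341,0.852,0,0,0,0,0,-0.341,0.852,0,0,0,0,0,-0.341,0.852,0,0,0,0,0,-0.341,0.852,0,0,0,0,0,-0.341,0.852,0,0,0,0,0,-0.341,0.852,0,0,0,0,0,-0.341,0.852,0,0,0,0,0,-0.341,0.852,0,0,0,0,0,-0.341,0.852,0,0,0,0,0,-0.341,0.852,0,0,0,0,0,-0.341,0.852,0.4,0,0,0,0,0,0,0.8,0,0,0,0]' >/dev/null
python3 -m pendant '[0,0,0,0,0,0,0,0,0,0,0,0,0,0]'
python3 go.py 626.8 200.6 56.5 151.77
```

```text
time: 44.65
tool_pos: [625.4, 202.3, 132.2]
tcp_rot: [-3.141, -0.001, 2.652]
contact_force: [-0.4, 0.5, 0.2]
grip_width: 45.8
finger_force: 0.0
t 44.6 pos [625.4 202.3 132.2] rot [-1.7995e+02 -6.0000e-02  1.5195e+02] w 45.8 F [-0.4  0.5  0.2] j [ 0.2   0.66  1.25 -0.    1.23 -0.88]
units before turn [-0.07  -0.027  2.524] after turn [-0.068 -0.029  2.524] wz 0.046 dist 75.8
```

```bash
python3 -m pendant '[-0.06,-0.03,0.6,0,0,0.04,0,0,0,0.6,0,0,0,0,0,0,0.6,0,0,0,0,0,0,0.7,0,0,0,0,0,0,0,0,0,0,0,0,0,0,0,0,0,1,0,0,0,0,0,0,1,0,0,0,0,0,0,1,0,0,0,0,0,0,1]'
python3 -m pendant '[0,0,-0.1,0,0,0,1,0,0,-0.1,0,0,0,1,0,0,-0.1,0,0,0,1,0,0,-0.1,0,0,0,1,0,0,-0.08,0,0,0,1,0,0,0,0,0,0,1]'
python3 go.py 626.8 200.6 71 151.77
```

```text
time: 45.55
tool_pos: [628.3, 200.0, 59.0]
tcp_rot: [3.14, 0.002, 2.648]
contact_force: [-1.2, -0.6, 5.6]
grip_width: 26.0
finger_force: 30.0
time: 46.15
tool_pos: [627.6, 199.2, 70.4]
tcp_rot: [-3.141, 0.0, 2.648]
contact_force: [6.6, -0.9, -11.4]
grip_width: 26.1
finger_force: 30.0
t 46.1 pos [627.6 199.2  70.4] rot [-1.7996e+02  1.0000e-02  1.5169e+02] w 26.1 F [  6.6  -0.9 -11.4] j [ 0.19  0.73  1.31 -0.    1.1  -0.89]
units before turn [ 0.044  0.029 -0.02 ] after turn [ 0.044  0.029 -0.02 ] wz -0.019 dist 1.7
```

```bash
python3 -m pendant '[0.0106,-0.302,-0.02,0,0,1,1,0.0106,-0.302,0,0,0,1,1,0.0106,-0.302,0,0,0,1,1,0.0106,-0.302,0,0,0,1,1,0.0106,-0.302,0,0,0,1,1,0.0106,-0.302,0,0,0,1,1,0.0106,-0.302,0,0,0,1,1,0.0106,-0.302,0,0,0,1,1,0.0106,-0.302,0,0,0,1,1,0.0106,-0.302,0,0,0,1,1,0,0,0,0,0,0,1,0,0,0,0,0,0,1]'
python3 go.py 560.5 141.4 71 111.77
```

```text
time: 47.35
tool_pos: [560.1, 140.4, 71.2]
tcp_rot: [-3.139, -0.001, 1.952]
contact_force: [0.5, -2.1, -11.0]
grip_width: 25.7
finger_force: 30.0
t 47.4 pos [560.1 140.4  71.2] rot [-1.7984e+02 -3.0000e-02  1.1182e+02] w 25.7 F [  0.5  -2.1 -11. ] j [ 0.11  0.6   1.57 -0.    0.98 -0.27]
units before turn [0.026 0.024 0.006] after turn [0.026 0.024 0.006] wz 0.012 dist 1.1
```

```bash
python3 -m pendant '[0,0,0.12,0,0,0,1,0,0,0.12,0,0,0,1,0,0,0.12,0,0,0,1,0,0,0,0,0,0,1]'
python3 -m pendant '[0,0,0.1,0,0,0,1,0,0,0,0,0,0,0,0,0,0,0,0,0,0,0,0,0,0,0,0,0,0,0,-0.7,0,0,0,0,0,0,-0.7,0,0,0,0,0,0,-0.9,0,0,0,0,0,0,-0.9,0,0,0,0,0,0,0,0,0,0,0]'
```

```text
time: 47.75
tool_pos: [560.9, 140.7, 61.0]
tcp_rot: [-3.141, -0.0, 1.951]
contact_force: [-1.0, -0.8, -6.9]
grip_width: 25.6
finger_force: 30.0
time: 48.65
tool_pos: [563.4, 141.0, 158.8]
tcp_rot: [3.133, 0.002, 1.95]
contact_force: [0.9, -0.2, -0.1]
grip_width: 45.8
finger_force: 0.0
```

```bash
python3 -m pendant '[0,0,0,0,0,-1,0,0,0,0,0,0,-1,0,0,0,0,0,0,-1,0,0,0,0,0,0,-1,0,0,0,0,0,0,-1,0,0,0,0,0,0,-1,0,0,0,0,0,0,-1,0,0,0,0,0,0,-1,0,0,0,0,0,0,-1,0,0,0,0,0,0,-1,0,0,0,0,0,0,-1,0,0,0,0,0,0,-1,0]' >/dev/null
python3 -m pendant '[0,0,0,0,0,-1,0,0,0,0,0,0,-1,0,0,0,0,0,0,-1,0,0,0,0,0,0,-1,0,0,0,0,0,0,0,0]' >/dev/null
python3 - <<'E'
from h import *
D=np.radians
capture("top"); print(fit("top","green",0,(558,-260,D(175)),False))
shot("side","s11"); print(fit("side","green",0,(558,-260,D(175)),False))
E
python3 go.py 478.4 -254.5 125 175.8
```

```text
(0.77, array([ 556.7, -260.5]), np.float64(175.76), np.float64(0.091))
(0.83, array([ 561.6, -256.6]), np.float64(176.87), np.float64(0.1))
t 50.5 pos [560.9 140.6 154.2] rot [-1.8000e+02 -1.0000e-02  1.7565e+02] w 46.1 F [-0.1  0.2 -0.2] j [ 0.11  0.5   1.48 -0.    1.16 -1.38]
units before turn [  1.743 -13.342   0.975] after turn [  1.778 -13.337   0.973] wz -0.037 dist 404.7
```

```bash
python3 -m pendant '[0.126,-0.953,0,0,0,0,0,0.126,-0.953,0,0,0,0,0,0.126,-0.953,0,0,0,0,0,0.126,-0.953,0,0,0,0,0,0.126,-0.953,0,0,0,0,0,0.126,-0.953,0,0,0,0,0,0.126,-0.953,0,0,0,0,0,0.126,-0.953,0,0,0,0,0,0.126,-0.953,0,0,0,0,0,0.126,-0.953,0,0,0,0,0,0.126,-0.953,0,0,0,0,0,0.126,-0.953,0,0,0,0,0]' >/dev/null
python3 -m pendant '[0.126,-0.953,0,0,0,0,0,0.126,-0.953,0.4,0,0,0,0,0,0,0.5,0,0,0,0,0,0,0,0,0,0,0,0,0,0,0,0,0,0]'
python3 go.py 478.4 -254.5 44.5 175.8
```

```text
time: 52.25
tool_pos: [478.4, -254.3, 127.5]
tcp_rot: [3.141, -0.0, 3.067]
contact_force: [0.6, -0.0, 0.3]
grip_width: 45.6
finger_force: 0.0
t 52.2 pos [ 478.4 -254.3  127.5] rot [ 1.7998e+02 -2.0000e-02  1.7571e+02] w 45.6 F [ 0.6 -0.   0.3] j [-0.63  0.47  1.62  0.    1.05 -2.13]
units before turn [-0.003 -0.007  2.766] after turn [-2.000e-03 -6.000e-03  2.766e+00] wz -0.024 dist 83.0
```

```bash
python3 -m pendant '[0,0,0.7,0,0,0,0,0,0,0.7,0,0,0,0,0,0,0.7,0,0,0,0,0,0,0.67,0,0,0,0,0,0,0,0,0,0,0,0,0,0,0,0,0,0.6,0,0,0,0,0,0,0.6,0,0,0,0,0,0,1,0,0,0,0,0,0,1,0,0,0,0,0,0,1]'
python3 -m pendant '[0,0,-0.3,0,0,0,1,0,0,-0.5,0,0,0,1,0,0,-0.7,0,0,0,1,0,0,-0.8,0,0,0,1,0,0,-0.9,0,0,0,1,0,0,-0.8,0,0,0,1,0,0,-0.3,0,0,0,1,0,0,0,0,0,0,1]'
python3 go.py 433.3 273.5 173 171.75
```

```text
time: 53.25
tool_pos: [478.6, -254.7, 45.0]
tcp_rot: [-3.141, 0.001, 3.067]
contact_force: [-1.5, 0.1, 3.1]
grip_width: 17.6
finger_force: 30.0
time: 54.05
tool_pos: [478.8, -254.9, 174.6]
tcp_rot: [-3.14, 0.002, 3.067]
contact_force: [1.0, 0.9, -1.9]
grip_width: 17.8
finger_force: 30.0
t 54.0 pos [ 478.8 -254.9  174.6] rot [-1.7992e+02  1.3000e-01  1.7573e+02] w 17.8 F [ 1.   0.9 -1.9] j [-0.63  0.42  1.56 -0.    1.16 -2.13]
units before turn [ 2.825 17.452  0.021] after turn [ 4.028 17.214  0.052] wz 0.994 dist 530.4
```

```bash
python3 -m pendant '[0,0,0,0,0,0.497,1,0,0,0,0,0,0.497,1,0.106,0.453,0,0,0,0,1,0.212,0.906,0,0,0,0,1,0.212,0.906,0,0,0,0,1,0.212,0.906,0,0,0,0,1,0.212,0.906,0,0,0,0,1,0.212,0.906,0,0,0,0,1,0.212,0.906,0,0,0,0,1,0.212,0.906,0,0,0,0,1,0.212,0.906,0,0,0,0,1,0.212,0.906,0,0,0,0,1]' >/dev/null
python3 -m pendant '[0.212,0.906,0,0,0,0,1,0.212,0.906,0,0,0,0,1,0.212,0.906,0,0,0,0,1,0.212,0.906,0,0,0,0,1,0.212,0.906,0,0,0,0,1,0.212,0.906,0,0,0,0,1,0.212,0.906,0,0,0,0,1,0.212,0.906,0,0,0,0,1,0.212,0.906,0,0,0,0,1,0.106,0.453,0,0,0,0,1,0,0,0,0,0,0,1,0,0,0,0,0,0,1]' 
python3 go.py 433.3 273.5 173 171.75
python3 - <<'E'
from h import *
shot("side","s12"); cv2.imwrite("pics/k12.png",cv2.resize(cv2.imread("pics/s12.png")[90:220,170:310],(646,600),interpolation=2))
E
```

```text
time: 56.45
tool_pos: [432.3, 273.3, 172.7]
tcp_rot: [-3.14, -0.001, 2.999]
contact_force: [-0.5, -0.0, -0.8]
grip_width: 17.7
finger_force: 30.0
t 56.5 pos [432.3 273.3 172.7] rot [-1.7993e+02 -6.0000e-02  1.7181e+02] w 17.7 F [-0.5 -0.  -0.8] j [ 0.41  0.37  1.64 -0.    1.13 -1.01]
units before turn [-0.034  0.01  -0.009] after turn [-0.034  0.01  -0.009] wz 0.016 dist 1.1
```

View pics/k12.png

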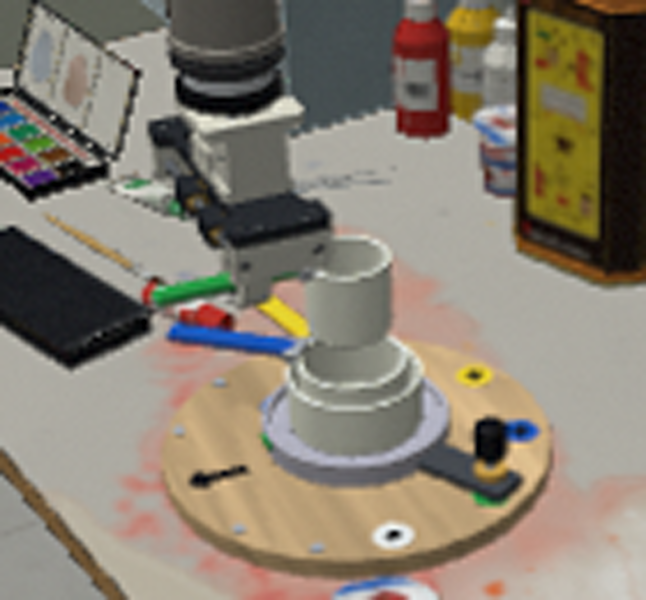

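The green pan hangs level over the blue one, and the pin is in green. Lower.

```bash
python3 -m pendant '[-0.03,0,0.4,0,0,0,1,0,0,0.5,0,0,0,1,0,0,0.4,0,0,0,1,0,0,0.3,0,0,0,1,0,0,0.3,0,0,0,1,0,0,0.2,0,0,0,1,0,0,0.2,0,0,0,1,0,0,0.15,0,0,0,1,0,0,0.12,0,0,0,1,0,0,0,0,0,0,1]'
```

```text
time: 57.5
tool_pos: [433.6, 273.7, 95.8]
tcp_rot: [-3.141, -0.0, 2.998]
contact_force: [0.0, -0.0, -2.9]
grip_width: 17.5
finger_force: 30.0
```

```bash
python3 -m pendant '[0,0,0.06,0,0,0,1,0,0,0,0,0,0,1,0,0,0,0,0,0,0.22,0,0,0,0,0,0,0.22,0,0,0,0,0,0,0.22,0,0,-0.4,0,0,0,0.22,0,0,-1,0,0,0,0.22,0,0,-1,0,0,0,0.22]'
python3 -m pendant '[0,-1,0,0,0,0,0.22,0,-1,0,0,0,0,0.22,0,-1,0,0,0,0,0.22,0,-1,0,0,0,0,0.22,0,-1,0,0,0,0,0.22,0,-1,0,0,0,0,0.22,0,-1,0,0,0,0,0.22,0,-1,0,0,0,0,0.22,0,-1,0,0,0,0,0.22]'
python3 - <<'E'
from h import *
D=np.radians
shot("top","t13")
print(fit("top","green",48,(512,262,D(172)),False),fit("top","blue",44,(512,262,D(132)),False))
E
python3 go.py 560.5 141.4 125 111.77
```

```text
time: 58.3
tool_pos: [433.5, 273.6, 167.8]
tcp_rot: [-3.141, -0.001, 2.998]
contact_force: [-0.2, 0.0, -1.0]
grip_width: 36.3
finger_force: 0.0
time: 59.2
tool_pos: [395.0, 5.3, 167.5]
tcp_rot: [-3.141, 0.002, 2.998]
contact_force: [0.3, 0.7, 0.2]
grip_width: 35.8
finger_force: 0.0
(0.8, array([511.7, 262. ]), np.float64(171.82), np.float64(0.118)) (0.75, array([512.3, 261.2]), np.float64(131.01), np.float64(1.011))
t 59.4 pos [395.2   5.3 167.3] rot [-1.7999e+02  8.0000e-02  1.7157e+02] w 35.9 F [-0.1 -0.1 -0.5] j [-0.18  0.17  1.94 -0.    1.03 -1.6 ]
units before turn [-4.782  5.296  1.416] after turn [2.17  6.799 1.41 ] wz 14.949 dist 218.2
```

```bash
python3 -m pendant '[0,0,0,0,0,1,0,0,0,0,0,0,1,0,0,0,0,0,0,1,0,0,0,0,0,0,1,0,0,0,0,0,0,1,0,0,0,0,0,0,1,0,0,0,0,0,0,1,0,0,0,0,0,0,1,0,0,0,0,0,0,1,0,0,0,0,0,0,1,0,0,0,0,0,0,1,0,0,0,0,0,0,1,0]' >/dev/null
python3 -m pendant '[0,0,0,0,0,1,0,0,0,0,0,0,1,0,0,0,0,0,0,0.95,0,0.271,0.85,0,0,0,0,0,0.271,0.85,0,0,0,0,0,0.271,0.85,0,0,0,0,0,0.271,0.85,0,0,0,0,0,0.271,0.85,0,0,0,0,0,0.271,0.85,0,0,0,0,0,0.271,0.85,0,0,0,0,0,0.271,0.85,0.3,0,0,0,0,0,0,0.6,0,0,0,0]' >/dev/null
python3 -m pendant '[0,0,0.3,0,0,0,0,0,0,0,0,0,0,0]'
python3 go.py 560.5 141.4 56.5 111.77
```

```text
time: 61.95
tool_pos: [558.6, 143.7, 129.2]
tcp_rot: [-3.138, -0.001, 1.955]
contact_force: [-0.3, 0.0, -0.4]
grip_width: 45.9
finger_force: 0.0
t 62.0 pos [558.6 143.7 129.2] rot [-1.7982e+02 -5.0000e-02  1.1200e+02] w 45.9 F [-0.3  0.  -0.4] j [ 0.12  0.53  1.51  0.    1.11 -0.27]
units before turn [-0.096  0.037  2.424] after turn [-0.094  0.03   2.424] wz 0.057 dist 72.8
```

```bash
python3 -m pendant '[-0.06,0.03,0.6,0,0,0.05,0,0,0,0.6,0,0,0,0,0,0,0.6,0,0,0,0,0,0,0.6,0,0,0,0,0,0,0,0,0,0,0,0,0,0,0,0,0,1,0,0,0,0,0,0,1,0,0,0,0,0,0,1,0,0,0,0,0,0,1]'
python3 -m pendant '[0,0,-0.1,0,0,0,1,0,0,-0.1,0,0,0,1,0,0,-0.1,0,0,0,1,0,0,-0.1,0,0,0,1,0,0,-0.08,0,0,0,1,0,0,0,0,0,0,1]'
python3 go.py 560.5 141.4 71 111.77
```

```text
time: 62.85
tool_pos: [562.1, 141.8, 59.7]
tcp_rot: [3.14, 0.001, 1.951]
contact_force: [-0.9, -0.8, 5.2]
grip_width: 25.5
finger_force: 30.0
time: 63.45
tool_pos: [561.1, 141.5, 72.5]
tcp_rot: [-3.141, 0.0, 1.95]
contact_force: [2.2, -1.2, -12.3]
grip_width: 25.7
finger_force: 30.0
t 63.5 pos [561.1 141.5  72.5] rot [-179.94    0.    111.75] w 25.7 F [  2.2  -1.2 -12.3] j [ 0.11  0.6   1.57 -0.    0.98 -0.26]
units before turn [ 0.003 -0.02   0.051] after turn [ 0.003 -0.02   0.051] wz -0.005 dist 1.7
```

```bash
python3 -m pendant '[0.0106,-0.302,0,0,0,1,1,0.0106,-0.302,0,0,0,1,1,0.0106,-0.302,0,0,0,1,1,0.0106,-0.302,0,0,0,1,1,0.0106,-0.302,0,0,0,1,1,0.0106,-0.302,0,0,0,1,1,0.0106,-0.302,0,0,0,1,1,0.0106,-0.302,0,0,0,1,1,0.0106,-0.302,0,0,0,1,1,0.0106,-0.302,0,0,0,1,1,0,0,0,0,0,0,1,0,0,0,0,0,0,1]'
python3 go.py 471.6 138.7 71 71.72
```

```text
time: 64.65
tool_pos: [471.8, 138.7, 72.5]
tcp_rot: [-3.14, 0.001, 1.255]
contact_force: [-1.7, -4.1, -11.9]
grip_width: 25.9
finger_force: 30.0
t 64.7 pos [471.8 138.7  72.5] rot [-1.799e+02  8.000e-02  7.188e+01] w 25.9 F [ -1.7  -4.1 -11.9] j [ 0.13  0.47  1.81 -0.    0.86  0.45]
units before turn [-0.004 -0.007  0.051] after turn [-0.004 -0.007  0.051] wz 0.04 dist 1.5
```

```bash
python3 -m pendant '[0,0,0.12,0,0,0,1,0,0,0.12,0,0,0,1,0,0,0.12,0,0,0,1,0,0,0,0,0,0,1]'
python3 -m pendant '[0,0,0.1,0,0,0,1,0,0,0,0,0,0,0,0,0,0,0,0,0,0,0,0,0,0,0,0,0,0,0,-0.7,0,0,0,0,0,0,-0.7,0,0,0,0,0,0,-0.9,0,0,0,0,0,0,-0.9,0,0,0,0,0,0,-0.5,0,0,0,0]'
python3 -m pendant '[-1,0,0,0,0,0,0,-1,0,0,0,0,0,0,-1,0,0,0,0,0,0,-1,0,0,0,0,0,0,-1,0,0,0,0,0,0,-1,0,0,0,0,0,0,-1,0,0,0,0,0,0,0,0,0,0,0,0,0]'
python3 - <<'E'
from h import *
D=np.radians
shot("top","t14");shot("side","s14")
print(fit("top","green",48,(512,262,D(132)),False))
a=cv2.resize(cv2.imread("pics/t14.png")[165:275,130:260],(400,340),interpolation=2)
b=cv2.resize(cv2.imread("pics/s14.png")[120:220,180:300],(400,340),interpolation=2); cv2.imwrite("pics/k14.png",np.hstack([a,b]))
E
```

```text
time: 65.05
tool_pos: [472.4, 138.6, 61.6]
tcp_rot: [-3.141, 0.001, 1.254]
contact_force: [-2.6, -4.7, -8.7]
grip_width: 25.5
finger_force: 30.0
time: 65.95
tool_pos: [474.1, 139.5, 172.8]
tcp_rot: [3.137, -0.002, 1.253]
contact_force: [-0.4, -0.6, 0.8]
grip_width: 45.5
finger_force: 0.0
time: 66.75
tool_pos: [406.9, -62.8, 170.6]
tcp_rot: [3.139, 0.001, 1.249]
contact_force: [-1.5, 0.4, -0.4]
grip_width: 45.9
finger_force: 0.0
(0.72, array([512.7, 263.4]), np.float64(131.93), np.float64(0.136))
```

View pics/k14.png

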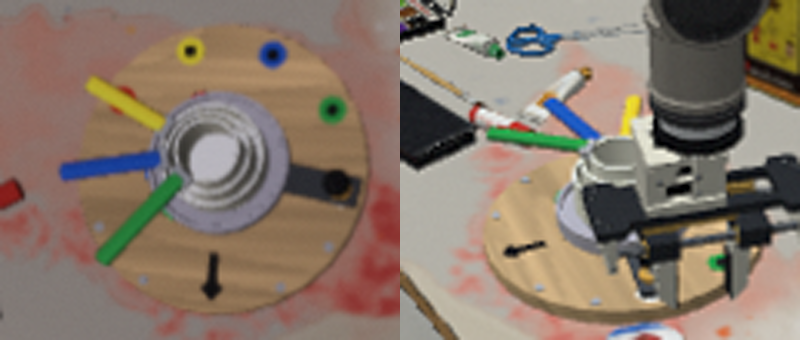

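The nest is fanned yellow, blue, green, with the tray at white. I clear the view to confirm that the pin is home.

```bash
python3 -m pendant '[-1,0,0,0,0,0,0,-1,0,0,0,0,0,0,-1,0,0,0,0,0,0,-1,0,0,0,0,0,0,-1,0,0,0,0,0,0,-1,0,0,0,0,0,0,-1,0,0,0,0,0,0,0,0,0,0,0,0,0]'
python3 - <<'E'
from h import *
shot("side","s15"); print(pinpoint("side","knob")[:1],"home",proj("side",[471.6,138.7,72]),"rest",proj("side",[471.6,138.7,82]))
im=cv2.imread("pics/s15.png"); g=im.max(2); yy,xx=np.mgrid[:420,:560]; u=proj("side",[471.6,138.7,72]); m=(g<45)&(np.hypot(xx-u[0],yy-u[1])<12); y,x=np.nonzero(m); print(len(x),x.mean(),y.mean(),y.min(),y.max(),"top home",proj("side",[471.6,138.7,87]),"btm",proj("side",[471.6,138.7,57]))
cv2.imwrite("pics/k15.png",cv2.resize(im[130:230,200:320],(720,600),interpolation=2))
E
```

```text
time: 67.7
tool_pos: [341.5, -262.0, 170.2]
tcp_rot: [3.14, 0.001, 1.251]
contact_force: [-0.2, 0.6, -0.3]
grip_width: 45.9
finger_force: 0.0
[{'location': [251.3, 235.5], 'score': 0.52}] home [254.6 194.5] rest [254.5 192.1]
60 254.88333333333333 194.41666666666666 189 206 top home [254.5 190.9] btm [254.8 198. ]
```

View pics/k15.png

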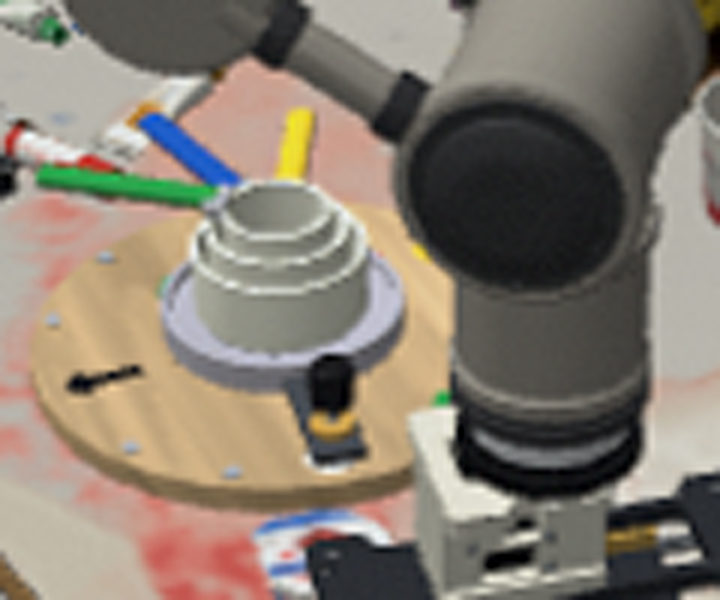

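The knob stands directly on its collar at (331,390), with no neck showing, so the pin is fully home. The nest is upright and fanned, and the robot is clear of everything. I hand in the job.

```bash
python3 -c "
from plant import *
print(close_job())"
```

```text
the job is handed in; nothing more can be done
None
```

The three pans that were here (yellow, blue and green; red was absent) are nested and fanned in order, the tray is on the white hole with the pin home, the yoghurt pot was not moved, and the job is handed in at about 68 s (the verdict was not shown).

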